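# Change over the blocks on a luthier's drying rest

### The arm

A 7-joint arm with a two-finger parallel gripper is mounted at the origin on the work surface. World frame = base frame: x ahead of the robot, y to its left, z up, the work surface at z = 0. Lengths are in m, angles in rad, forces in N, time in s.
With the tool pointing down it reaches from about 0.4 to 0.85 m from the base axis. Payload 4.5 kg.
Tool frame: the origin (TCP) lies midway between the tips of the shut fingers; the grasp point (between the pads) lies 19 mm behind it; z points along the fingers, y is the direction in which the jaws open and shut (so a half turn about z gives the same grasp; the last joint's range is limited). The gripper opens to 88 mm and grips with 3 to 60 N. Pads are 18 mm wide; open, the fingers measure 123 mm over their backs; the gripper's body (75 mm by 187 mm) begins 45 mm behind the grasp point.
Start: joints at [1.278, 0.689, -0.195, 1.565, 0.157, 0.902, -0.215], TCP at [0.201, -0.592, 0.239] pointing down, gripper open.
Joint ranges: [-3.01, 3.01], [-0.46, 2.08], [-1.47, 1.51], [0.13, 2.56], [-1, 4.14], [0.04, 2.09], [-2.66, 2.66]. Speed limits (rad/s): [2.57, 2.57, 3.14, 3.14, 3.14, 3.14, 3.14].

### API

Orientations are given as a unit quaternion [x, y, z, w].
In Python, from plant import r, viewer gives the robot as it stands.
- The arm moves only by the tool play_rows, never from a script. Its argument "commands" is a list of rows, each an object with "delta_rot": the turn, a rotation vector about the tool's x, y, z normalised to -1 to 1, where 1 is pi rad, a list of three; "travel": the shift along the tool's x, y, z normalised to -1 to 1, where 1 is 15 cm, a list of three; "gripper": the opening, from -1 (shut) to 1 (fully open). In form: [{"delta_rot": [wx, wy, wz], "travel": [x, y, z], "gripper": gripper}, ...]. A call has 1 to 12 rows; each row is the pose to reach, as a shift and turn from the pose commanded when the call began, along the tool's axes at that moment, turning the shorter way round; what a row does not reach only later rows make up. A row lasts 1/8 s, in which the tool goes at most 62.5 mm and 10.7 degrees, less where a joint would pass 70% of its speed; a pose out of reach is approached as far as the arm can. A call with a number of a shift or a turn outside -1 to 1 is refused whole. A call with a gripper value outside its range is refused whole. The fingers move at their own pace and stop on an object; "force" is the grip in N (left out, the last holds). Time passes only in rows, so rows that repeat a pose let the fingers close. It gives the time, the measured TCP pose, the force and the opening at its end, in the units of the state.
- r.get_state(): the state, without advancing time (a new reading comes with each control period).
- viewer.snapshot(name): name is "scene" or "top" or "wrist"; returns a dict with "color" (420x560x3 uint8, red, green, blue), "z_map" (420x560 float32, m along the optical axis (not along the pixel's ray), 0 where there is no reading), "fx", "fy", "cx", "cy" (pixels), "origin" and "attitude" of the camera in the world. Camera axes: x right, y up, looking along -z (the intrinsics and any distortion apply to the point x, -y, -z); pixel columns grow to the right and rows downward; lengths in m; the calibration is good to about 2 mm. A picture is of the moment at which its call begins.
- r.finish_job(): hands the job in, once; it reports no verdict.
Trained networks look in the newest picture that a camera, given by its name, has taken for a name from the list of things; names that differ only in an ending like _2 or _b are one class to them, and where a whole thing is asked for, a point or a joint stands for the part that bears it (a point fixed in the world has none). Each returns a list of dicts, best first, with "conf" (0 to 1); they miss things now and then, are a little off and sometimes report something else, mostly with a low value. They report only what shows in the picture. A call takes as long as a camera call. They do not tell look-alikes from the thing itself.
- viewer.outline_of(camera, label): "pixels" (420x560 bool, what is visible of it) and "at" ([column, row] in pixels, amid what is visible of it).
- viewer.pinpoint(camera, label): "at" ([column, row] in pixels: a listed point, or the origin of a listed thing).
The state is a dict: "clock": time; "q": joint angles; "qd": joint speeds; "joint_torque": joint torques, N m; "tool_pos": TCP position; "eef_rot": TCP orientation; "contact_force": force on the tool from outside, world axes, zero at the start; "moment": the same for the moment, N m; "opening": opening from 0.0 (shut) to 1.0 (fully open).
Only numpy, scipy, OpenCV 4.12 (cv2) and the standard library are available. Lean on these libraries where they do the work, as an engineer would, in place of code of your own. Each camera call takes 0.05 s, during which the arm holds its last target. There are 200 camera calls.

### The job

Swing the hold-down bar of the drying rest right up, move every finished maple block from the rest into the green tray so that each lies flat on its floor, and lay every dark rosewood block from the offcut bin across the narrow beam of the rest, lying level and centred on it. Then swing the bar down until it rests on the blocks. Leave the other offcuts in the bin and do not disturb the other things on the bench.

Things in the scene. Friction and masses are not known exactly. Their poses are not given: they have to be found in the camera images.
- rest: The drying rest, fixed to the bench: a narrow wooden beam with an olive felt top on a base board 10 mm thick (board from x -40 to +110 mm, y -135 to +135 mm). Origin under the beam's centre, on the bench. The beam is 34 mm wide (own x, -17 to +17), 210 mm long (own y, -105 to +105), its top 50 mm above the bench. Two steel hinge posts 22 x 12 mm, 92 mm high, stand behind it at x 85, y +-128 mm. Own +x points away from the robot. Room for four blocks side by side.
- rest_top (a point): Centre of the beam's felt top; axes as rest.
- rest_hinge (a point): Middle of the hinge axis of the hold-down bar: 85 mm behind the beam's centre line, 80 mm above the bench; the axis runs along the rest's own y.
- bail (a joint): Angle of the hold-down bar in rad: 0 fully down (bar over the beam's centre line, its underside 23 mm above the felt), about 0.01 when resting on blocks, 1.57 upright, 2.1 fully back (stop). It is stiff and stays where it is left; about 4 N at the grip moves it up, less down.
- bail_grip (a point): Middle of the red round grip of the hold-down bar: 16 mm diameter, 55 mm long along the rest's y, a straight extension of the steel bar (14 mm diameter) beyond its left arm. 85 mm from the hinge axis, 156 mm along the rest's +y from its middle; nothing stands below or beside it. The bar is carried by two flat arms 8 mm thick at y +-116 mm.
- bin: The offcut bin, fixed: a shallow open crate of light wood, outside 210 (x) x 250 (y) mm, walls 6 mm thick and 18 mm high, floor 6 mm thick. Origin under its centre, on the bench.
- tray: The finished tray, fixed: a low green tray with olive felt, outside 130 x 130 mm, walls 4 mm thick and 12 mm high, inner floor 5 mm above the bench. Origin under its centre, on the bench.
- rose1_c (a point): Dark red-brown rosewood square-section block 66 x 24 x 24 mm; the point is its centre, x runs along its length (any of its four long faces may be up). Starts in the bin. About 35 g; three or four of these are present.
- rose2_c (a point): Dark red-brown rosewood square-section block 66 x 24 x 24 mm; the point is its centre, x runs along its length (any of its four long faces may be up). Starts in the bin. About 35 g; three or four of these are present.
- rose3_c (a point): Dark red-brown rosewood square-section block 66 x 24 x 24 mm; the point is its centre, x runs along its length (any of its four long faces may be up). Starts in the bin. About 35 g; three or four of these are present.
- rose4_c (a point): Dark red-brown rosewood square-section block 66 x 24 x 24 mm; the point is its centre, x runs along its length (any of its four long faces may be up). Starts in the bin. About 35 g; three or four of these are present.
- maple1_c (a point): Pale maple square-section block 66 x 24 x 24 mm; the point is its centre, x runs along its length (any of its four long faces may be up). Starts lying across the rest under the bar. About 28 g; one or two are present.
- maple2_c (a point): Pale maple square-section block 66 x 24 x 24 mm; the point is its centre, x runs along its length (any of its four long faces may be up). Starts lying across the rest under the bar. About 28 g; one or two are present.
- offcut_c (a point): Pale maple square-section block 66 x 24 x 24 mm; the point is its centre, x runs along its length (any of its four long faces may be up). An offcut that stays in the bin.
- scrap_c (a point): Brown scrap 50 x 30 x 9 mm in the bin, its centre. Stays in the bin.
- strip1_c (a point): Black ebony strip 120 x 13 x 7 mm in the bin, its centre. Stays in the bin.
- strip2_c (a point): Pale thin strip 130 x 12 x 8 mm in the bin, its centre. Stays in the bin.
- chisel: Chisel lying on the bench, 245 mm long along x, 28 mm high; bystander. Origin under the handle's front end.
- glue: White bottle, 56 mm diameter, 150 mm high, upright; bystander. Origin under its centre.
- oil: Amber jar, 64 mm diameter, 100 mm high; bystander. Origin under its centre.
- mallet: Wooden mallet lying down, about 260 mm long, head 60 x 110 x 60 mm; bystander. Origin under where the handle meets the head.
- square: Try square lying flat, stock 110 x 24 mm, blade 150 mm; bystander. Origin under the stock's middle.
Mind the look-alikes: they are no part of the job. Leave any orange or purple look-alike of the part that bears maple2_c alone.

How it is judged:
On the way, in this order (a step that is already met when the one before it is completed fails the run):
1. the hold-down bar is swung right up (past 1.2 rad) (value of joint bail above 1.2 rad), for 0.2 s.
2. every rosewood block lies across the beam and every finished maple block is in the tray (x of rose1_c in the frame of rest_top between -0.012 and 0.012 m and y of rose1_c in the frame of rest_top between -0.1 and 0.1 m and z of rose1_c in the frame of rest_top between 0.007 and 0.017 m and angle between the x axis of each of rose1_c, rose2_c, rose3_c, rose4_c and the x axis of rest_top, either way round below 0.35 rad and x of rose2_c in the frame of rest_top between -0.012 and 0.012 m and y of rose2_c in the frame of rest_top between -0.1 and 0.1 m and z of rose2_c in the frame of rest_top between 0.007 and 0.017 m and x of rose3_c in the frame of rest_top between -0.012 and 0.012 m and y of rose3_c in the frame of rest_top between -0.1 and 0.1 m and z of rose3_c in the frame of rest_top between 0.007 and 0.017 m and x of rose4_c in the frame of rest_top between -0.012 and 0.012 m and y of rose4_c in the frame of rest_top between -0.1 and 0.1 m and z of rose4_c in the frame of rest_top between 0.007 and 0.017 m and x of maple1_c in the frame of tray between -0.055 and 0.055 m and y of maple1_c in the frame of tray between -0.055 and 0.055 m and z of each of maple1_c, maple2_c in the frame of tray below 0.0205 m and x of maple2_c in the frame of tray between -0.055 and 0.055 m and y of maple2_c in the frame of tray between -0.055 and 0.055 m), for 0.2 s.
3. the bar is down on the blocks (below 0.06 rad) (value of joint bail below 0.06 rad), for 0.2 s.
At the end, for the whole second after the job is handed in: Each rosewood block lies on the felt across the beam: centre within 12 mm of its centre line and 100 mm of its middle, 7 to 17 mm above the felt, within 0.35 rad of square. Each finished maple block lies on the tray floor. Bar below 0.06 rad. The four other offcuts are within the bin (all of step 2 and value of joint bail below 0.06 rad and x of offcut_c in the frame of bin between -0.105 and 0.105 m and y of offcut_c in the frame of bin between -0.125 and 0.125 m and x of scrap_c in the frame of bin between -0.105 and 0.105 m and y of scrap_c in the frame of bin between -0.125 and 0.125 m and x of strip1_c in the frame of bin between -0.105 and 0.105 m and y of strip1_c in the frame of bin between -0.125 and 0.125 m and x of strip2_c in the frame of bin between -0.105 and 0.105 m and y of strip2_c in the frame of bin between -0.125 and 0.125 m); the robot touches nothing.
It fails at once if an offcut that belongs in the bin is lifted out of it (height (world z) of any of offcut_c, scrap_c, strip1_c, strip2_c above 0.1 m).
It fails at once if a bystander on the bench is moved more than 30 mm (distance of any of chisel, glue, oil, mallet, square from where it was at the start of the episode above 0.03 m).
Of rose1, rose2, rose3, rose4 only 3 to 4 are there at a start; the rules pass over those that are not, and their reading is None.
Of maple1, maple2 only 1 to 2 are there at a start; the rules pass over those that are not, and their reading is None.
At some moment in a run one of rose1, rose2, rose3, rose4, maple1, maple2 may be knocked a few centimetres aside while the robot is not near it.
Once in a run the grip may slacken for a moment while it holds something.
It also fails if it takes over 210 s, if anything falls off the work surface, if the arm or the gripper's body presses on something with over 40 N, if the wrist force passes 120 N, or if a joint passes its speed limit or range.

## Working session

There is one attempt and no reset: what is moved stays moved. The work goes in short steps, Python scripts to look and compute and a tool call to move; the robot and the scene stay as the last step left them, time stands still between calls to the robot, and variables do not carry over. Pictures are saved under pics/ and viewed, about 12 in all and at most 16, crops included, and the job is handed in when it is done.

Besides the shell and the picture viewer there is one more tool, called after ">>>" as name(argument=value, ...) on one line, values as JSON. play_rows: Moves the arm, as the interface text tells. Its arguments: {"type":"object","properties":{"commands":{"type":"array","items":{"type":"object","properties":{"delta_rot":{"type":"array","items":{"type":"number","minimum":-1,"maximum":1}},"travel":{"type":"array","items":{"type":"number","minimum":-1,"maximum":1}},"gripper":{"type":"number"}}}},"force":{"type":"number"}},"required":["commands"]}

```bash
ls; mkdir -p pics
cat > h.py <<'E'
import numpy as np, cv2
from scipy.spatial.transform import Rotation as R
from plant import r, viewer
def att(s):
    a=np.array(s["attitude"]); return R.from_quat(a).as_matrix() if a.size==4 else a.reshape(3,3)
def cloud(s):
    z=s["z_map"]; v,u=np.mgrid[:z.shape[0],:z.shape[1]]
    P=np.stack([(u-s["cx"])/s["fx"]*z,-(v-s["cy"])/s["fy"]*z,-z],-1)
    W=P@att(s).T+np.array(s["origin"]); W[z<=0]=np.nan; return W
def ray(s,at,h):
    d=att(s)@np.array([(at[0]-s["cx"])/s["fx"],-(at[1]-s["cy"])/s["fy"],-1]); o=np.array(s["origin"])
    return o+d*(h-o[2])/d[2]
def save(s,n,crop=None,scale=1):
    c=s["color"][...,::-1]
    if crop: c=c[crop[1]:crop[3],crop[0]:crop[2]]
    cv2.imwrite("pics/"+n,cv2.resize(c,None,fx=scale,fy=scale,interpolation=cv2.INTER_CUBIC))
E
python3 - <<'E'
from h import *
for n in ("top","scene"):
    s=viewer.snapshot(n); save(s,n+"0.png")
    print(n,{k:np.round(s[k],3).tolist() if not isinstance(s[k],str) else s[k] for k in s if k not in("color","z_map")})
    for l in ["rest","rest_top","bail_grip","bin","tray","rose1_c","maple1_c","offcut_c","scrap_c","strip1_c","strip2_c","chisel","glue","oil","mallet","square"]:
        for d in viewer.pinpoint(n,l): print(l,round(d["conf"],2),np.round(d["at"]).tolist(),np.round(ray(s,d["at"],{"rest_top":.05,"bail_grip":.08,"rose1_c":.018,"maple1_c":.06}.get(l,0)),3).tolist() )
print(r.get_state())
E
```

```text
pics
top {'fx': 383.733, 'fy': 383.733, 'cx': 278.606, 'cy': 216.347, 'origin': [0.333, -0.1, 1.046], 'attitude': [0.073, -0.07, -0.679, 0.727]}
rest 0.65 [336.0, 223.0] [0.539, -0.246, 0.0]
rest 0.57 [347.0, 187.0] [0.645, -0.273, 0.0]
rest_top 0.9 [339.0, 221.0] [0.536, -0.248, 0.05]
rest_top 0.75 [360.0, 220.0] [0.541, -0.303, 0.05]
bail_grip 0.7 [283.0, 207.0] [0.556, -0.097, 0.08]
bail_grip 0.48 [144.0, 212.0] [0.519, 0.259, 0.08]
bin 0.69 [146.0, 232.0] [0.477, 0.275, 0.0]
tray 0.55 [230.0, 236.0] [0.484, 0.042, 0.0]
rose1_c 0.29 [159.0, 229.0] [0.487, 0.236, 0.018]
maple1_c 0.69 [358.0, 223.0] [0.532, -0.297, 0.06]
offcut_c 0.88 [138.0, 247.0] [0.434, 0.29, 0.0]
offcut_c 0.23 [451.0, 282.0] [0.401, -0.561, 0.0]
scrap_c 0.52 [115.0, 216.0] [0.516, 0.366, 0.0]
strip1_c 0.56 [158.0, 228.0] [0.492, 0.243, 0.0]
strip2_c 0.47 [130.0, 235.0] [0.467, 0.319, 0.0]
chisel 0.58 [142.0, 306.0] [0.28, 0.258, 0.0]
chisel 0.38 [129.0, 238.0] [0.459, 0.319, 0.0]
glue 0.87 [204.0, 138.0] [0.763, 0.146, 0.0]
glue 0.22 [130.0, 237.0] [0.461, 0.317, 0.0]
oil 0.74 [363.0, 223.0] [0.545, -0.321, 0.0
[... 1343 characters left out ...]
q': array([ 1.27779564,  0.68910431, -0.19459777,  1.56530901,  0.15731431,
        0.90246901, -0.21514117]), 'qd': array([-5.84102251e-04,  4.08959271e-04,  3.19765201e-04,  8.98134223e-04,
        9.34107815e-04,  5.02612357e-05, -4.67023866e-04]), 'joint_torque': array([ 7.60297826e-05, -5.27491593e+01, -1.26708247e+00, -1.53742880e+01,
       -5.19058714e-02, -6.45496311e-04, -1.65963934e-05]), 'tool_pos': array([ 0.20066466, -0.59194078,  0.23873756]), 'eef_rot': array([9.86680697e-01, 1.62668987e-01, 1.01634063e-05, 4.65039727e-05]), 'contact_force': array([ 0.56642034, -0.68940374, -0.37850916]), 'moment': array([-0.00422527,  0.0732902 ,  0.02304646]), 'opening': 0.9985504138100586}
```

Run:
```python
from h import *
s=viewer.snapshot("top"); save(s,"top1.png",(80,110,480,330),2)
s=viewer.snapshot("scene"); save(s,"scene1.png",(60,60,460,360),2)
```

```text
(no output)
```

View pics/top1.png

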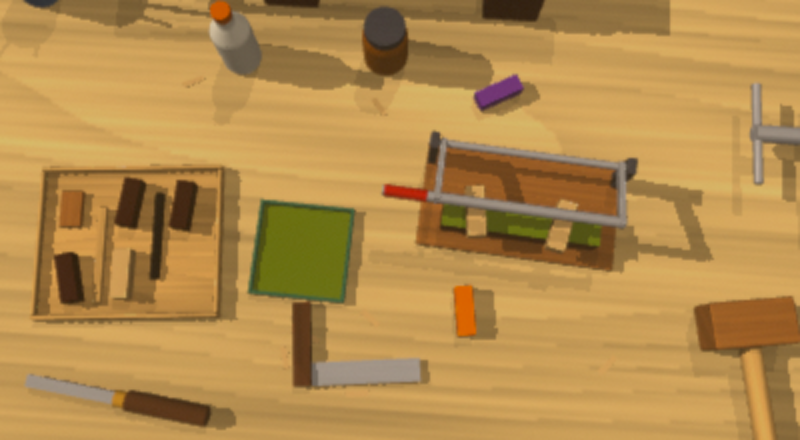

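View pics/scene1.png

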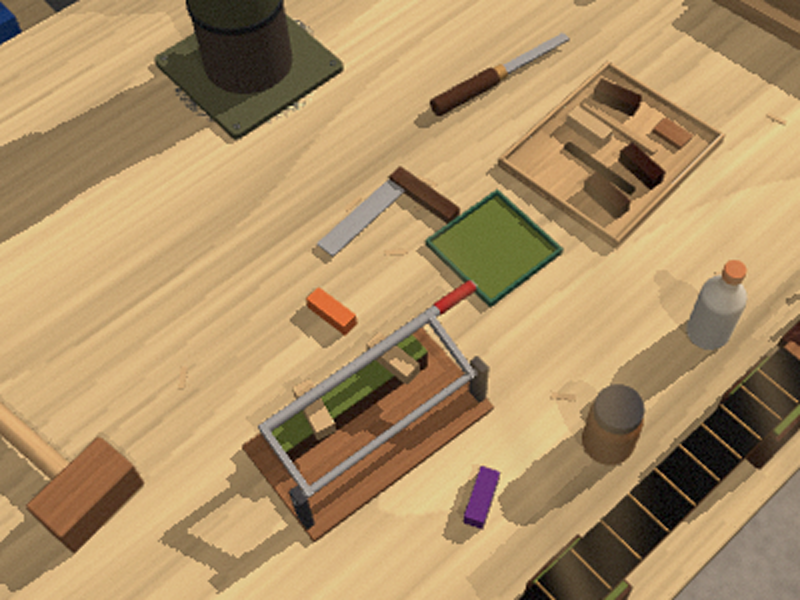

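Top view (crop/2 + offset 80,110):
- Rosewood blocks are at full-image pixels (145,211), (172,212) and (114,248). Black strip1 (158,228) and the brown scrap (116,214) could be taken for rosewood.
- Finished maples are at (318,215) and (361,222), under the bar. The bin offcut (141,247), orange block (312,265) and purple block (329,156) could be taken for maple.
- The red grip is at (282,206).

By the description, that makes 3 rosewood blocks and 2 maples. Next I measure them.

```bash
cat >> h.py <<'E'
def blobs(W,mask,minpix=25):
    """minAreaRect (world xy) of each connected blob of a pixel mask: centre, long-axis yaw, size, median z"""
    n,l=cv2.connectedComponents(mask.astype(np.uint8)); out=[]
    for i in range(1,n):
        p=W[l==i]; p=p[~np.isnan(p[:,0])]
        if len(p)<minpix: continue
        (cx,cy),(w,h),a=cv2.minAreaRect((p[:,:2]*1000).astype(np.float32))
        if w<h: a+=90; w,h=h,w
        vu=np.argwhere(l==i).mean(0)
        out.append(dict(c=np.round([cx,cy],1),yaw=round((a+90)%180-90,1),size=np.round([w,h],1),z=round(float(np.median(p[:,2]))*1000,1),px=np.round(vu[::-1]),n=len(p)))
    return out
def hsv(s): return cv2.cvtColor(s["color"],cv2.COLOR_RGB2HSV).astype(int)
E
python3 - <<'E'
from h import *
for n in ("top","scene"):
    s=viewer.snapshot(n); W=cloud(s); H=hsv(s); x,y,z=W[...,0],W[...,1],W[...,2]
    binr=(x>.37)&(x<.6)&(y>.14)&(y<.41); rest=(x>.44)&(x<.68)&(y<-.06)&(y>-.42)
    m={"grip":((H[...,0]<6)|(H[...,0]>174))&(H[...,1]>150)&rest&(z>.04),
     "felt":(H[...,0]>28)&(H[...,0]<50)&(H[...,1]>100)&rest&(z>.035)&(z<.06),
     "dark":(H[...,2]<95)&binr&(z>.008)&(z<.04),
     "binall":binr&(z>.024)&(z<.04),
     "maple":rest&(z>.066)&(z<.079)&(H[...,0]>10)&(H[...,0]<28)&(H[...,2]>120),
     "tray":(H[...,0]>28)&(H[...,0]<90)&(H[...,1]>80)&(y>-.06)&(y<.15)&(x>.38)&(x<.6)&(z<.03),
     "posts":rest&(z>.085)}
    for k,v in m.items():
        print(n,k)
        for b in blobs(W,v): print("  ",b["c"].tolist(),b["yaw"],b["size"].tolist(),b["z"],b["px"].tolist(),b["n"])
E
```

```text
top grip
   [550.4, -95.8] 86.9 [52.6, 9.7] 117.7 [283.0, 206.0] 79
top felt
   [538.6, -161.9] 84.7 [30.2, 27.3] 51.4 [306.0, 218.0] 106
   [533.2, -246.4] 85.4 [80.7, 27.9] 51.2 [339.0, 222.0] 303
   [526.2, -334.9] 86.7 [37.7, 27.2] 51.3 [373.0, 227.0] 135
top dark
   [530.9, 277.8] -6.7 [64.6, 23.7] 30.2 [145.0, 211.0] 255
   [532.6, 205.2] -4.3 [65.1, 23.4] 30.5 [172.0, 213.0] 244
   [489.9, 239.2] 3.7 [116.5, 14.0] 13.6 [158.0, 228.0] 209
   [423.6, 345.4] 16.9 [63.8, 23.6] 29.7 [114.0, 249.0] 278
top binall
   [531.8, 279.2] -6.3 [66.1, 25.8] 30.7 [144.0, 211.0] 233
   [533.0, 205.9] -2.8 [66.1, 25.8] 30.8 [171.0, 212.0] 231
   [435.4, 276.0] 3.8 [64.7, 25.5] 30.8 [140.0, 246.0] 241
   [424.3, 346.9] 16.9 [65.9, 24.9] 30.3 [113.0, 248.0] 248
top maple
   [567.3, -185.0] -89.2 [21.2, 13.8] 75.2 [317.0, 205.0] 49
   [558.1, -305.5] -85.9 [24.2, 11.9] 75.0 [363.0, 212.0] 39
   [527.7, -188.5] 3.1 [34.6, 23.2] 74.7 [318.0, 221.0] 124
   [518.1, -296.6] -13.9 [39.8, 24.1] 75.1 [359.0, 227.0] 142
top tray
   [484.7, 41.0] -2.1 [130.7, 130.6] 7.0 [230.0, 235.0] 2246
top posts
   [582
[... 525 characters left out ...]
145.9] 3.9 [75.8, 5.9] 10.8 [319.0, 147.0] 26
scene binall
   [428.0, 346.0] 15.6 [67.0, 30.0] 28.6 [369.0, 106.0] 172
   [438.9, 275.0] 2.3 [67.0, 29.0] 28.9 [355.0, 121.0] 173
   [535.2, 278.3] -2.5 [68.8, 29.5] 28.9 [381.0, 141.0] 186
   [537.2, 205.3] -1.7 [67.6, 26.5] 29.5 [363.0, 155.0] 194
scene maple
   [517.8, -191.1] -89.8 [24.6, 9.5] 73.1 [248.0, 230.0] 36
   [558.7, -187.7] 6.9 [40.7, 23.8] 73.1 [260.0, 240.0] 148
   [507.8, -294.0] 81.2 [23.9, 16.3] 72.8 [211.0, 254.0] 56
   [549.5, -304.1] -13.7 [34.9, 24.0] 73.2 [219.0, 268.0] 145
scene tray
   [488.3, 40.4] -3.2 [131.9, 128.9] 5.4 [307.0, 183.0] 1889
scene posts
   [586.0, -228.4] 86.3 [320.1, 100.1] 111.0 [244.0, 248.0] 1222
```

```bash
cat >> h.py <<'E'
RC=np.array([.537,-.250]); RY=-4.2
def rest2w(x,y,rc=None,yaw=None):
    rc=RC if rc is None else rc; a=np.radians(RY if yaw is None else yaw)
    return rc+np.array([np.cos(a)*x-np.sin(a)*y,np.sin(a)*x+np.cos(a)*y])
def down(yaw): return R.from_euler("z",yaw,degrees=True)*R.from_euler("x",180,degrees=True)
def plan(wps,base=None):
    """wps: (x,y,z,yaw_deg,label); prints one row per waypoint, new call where 15 cm is exceeded or label starts with '*'"""
    if base is None:
        st=r.get_state(); base=(st["tool_pos"],R.from_quat(st["eef_rot"]))
    p,q=base; cur=base
    for x,y,z,yaw,lab in wps:
        T=np.array([x,y,z]); Q=down(yaw)
        while True:
            t=p[1].inv().apply(T-p[0])/.15 if lab[0]!='*' else None
            if t is None or abs(t).max()>1:
                if lab[0]=='*': lab=lab[1:]; p=cur; print("--call"); continue
                if p is cur or np.allclose(p[0],cur[0]):   # split
                    f=.98/abs(t).max(); tt=np.round(t*f,3); rr=np.round((p[1].inv()*Q).as_rotvec()/np.pi,3)
                    cur=(p[0]+p[1].apply(tt*.15),p[1]*R.from_rotvec(rr*np.pi)); print("  via",tt.tolist(),rr.tolist(), np.round(cur[0],3).tolist()); p=cur; print("--call"); continue
                p=cur; print("--call"); continue
            break
        tt=np.round(t,3); rr=np.round((p[1].inv()*Q).as_rotvec()/np.pi,3)
        cur=(p[0]+p[1].apply(tt*.15),p[1]*R.from_rotvec(rr*np.pi)); print(" ",lab,tt.tolist(),rr.tolist())
    return cur
E
python3 - <<'E'
from h import *
g=rest2w(.0058,.158); print(g)
b=plan([(*g,.24,86,"above"),(*g,.15,86,"down")])
th=.35
E
```

```text
[ 0.55435606 -0.09284909]Traceback (most recent call last):
  File "<stdin>", line 3, in <module>
  File "h.py", line 42, in plan
    t=p[1].inv().apply(T-p[0])/.15 if lab[0]!='*' else None
      ^^^^^^^^
AttributeError: 'numpy.float64' object has no attribute 'inv'
```

```bash
sed -i 's/    p,q=base; cur=base/    p=base; cur=base/' h.py
python3 - <<'E'
from h import *
g=rest2w(.0058,.158); print(g)
b=plan([(*g,.24,86,"above"),(*g,.16,86,"*down")])
E
```

```text
[ 0.55435606 -0.09284909]
  via [0.98, -0.711, -0.003] [0.0, 0.0, -0.374] [0.306, -0.444, 0.239]
--call
  via [0.98, 0.598, -0.002] [0.0, 0.0, 0.0] [0.405, -0.303, 0.239]
--call
  via [0.98, 0.598, -0.002] [0.0, 0.0, 0.0] [0.505, -0.163, 0.24]
--call
  above [0.488, 0.297, -0.002] [0.0, 0.0, 0.0]
--call
  down [-0.0, -0.0, 0.534] [0.0, 0.0, 0.0]
```

>>> play_rows(commands=[{"travel": [0.98, -0.711, 0], "delta_rot": [0, 0, -0.374], "gripper": 0.4}, {"travel": [0.98, -0.711, 0], "delta_rot": [0, 0, -0.374], "gripper": 0.4}, {"travel": [0.98, -0.711, 0], "delta_rot": [0, 0, -0.374], "gripper": 0.4}, {"travel": [0.98, -0.711, 0], "delta_rot": [0, 0, -0.374], "gripper": 0.4}, {"travel": [0.98, -0.711, 0], "delta_rot": [0, 0, -0.374], "gripper": 0.4}, {"travel": [0.98, -0.711, 0], "delta_rot": [0, 0, -0.374], "gripper": 0.4}, {"travel": [0.98, -0.711, 0], "delta_rot": [0, 0, -0.374], "gripper": 0.4}, {"travel": [0.98, -0.711, 0], "delta_rot": [0, 0, -0.374], "gripper": 0.4}], force=25)

```text
clock: 2.9
tool_pos: [0.3055, -0.4439, 0.2387]
eef_rot: [0.731, 0.682, 0.0, 0.0]
contact_force: [-0.8, 0.0, -1.0]
opening: 0.7
```

>>> play_rows(commands=[{"travel": [0.98, 0.598, 0], "delta_rot": [0, 0, 0], "gripper": 0.4}, {"travel": [0.98, 0.598, 0], "delta_rot": [0, 0, 0], "gripper": 0.4}, {"travel": [0.98, 0.598, 0], "delta_rot": [0, 0, 0], "gripper": 0.4}, {"travel": [0.98, 0.598, 0], "delta_rot": [0, 0, 0], "gripper": 0.4}])

```text
clock: 3.4
tool_pos: [0.4083, -0.2993, 0.2394]
eef_rot: [0.729, 0.685, 0.001, 0.0]
contact_force: [-0.1, -0.7, 0.4]
opening: 0.702
```

>>> play_rows(commands=[{"travel": [0.98, 0.598, 0], "delta_rot": [0, 0, 0], "gripper": 0.4}, {"travel": [0.98, 0.598, 0], "delta_rot": [0, 0, 0], "gripper": 0.4}, {"travel": [0.98, 0.598, 0], "delta_rot": [0, 0, 0], "gripper": 0.4}, {"travel": [0.98, 0.598, 0], "delta_rot": [0, 0, 0], "gripper": 0.4}])

```text
clock: 3.9
tool_pos: [0.5071, -0.1597, 0.2391]
eef_rot: [0.729, 0.684, 0.001, 0.0]
contact_force: [-1.0, -0.0, 0.1]
opening: 0.698
```

>>> play_rows(commands=[{"travel": [0.488, 0.297, 0], "delta_rot": [0, 0, 0], "gripper": 0.4}, {"travel": [0.488, 0.297, 0], "delta_rot": [0, 0, 0], "gripper": 0.4}, {"travel": [0.488, 0.297, 0.4], "delta_rot": [0, 0, 0], "gripper": 0.4}, {"travel": [0.488, 0.297, 0.4], "delta_rot": [0, 0, 0], "gripper": 0.4}, {"travel": [0.488, 0.297, 0.4], "delta_rot": [0, 0, 0], "gripper": 0.4}])

```text
clock: 4.53
tool_pos: [0.5545, -0.0947, 0.1798]
eef_rot: [0.732, 0.681, -0.0, 0.001]
contact_force: [0.7, 0.5, -0.3]
opening: 0.7
```

Run:
```python
from h import *
s=viewer.snapshot("wrist"); save(s,"w0.png"); W=cloud(s); H=hsv(s)
print(np.round(s["origin"],3))
m=((H[...,0]<6)|(H[...,0]>174))&(H[...,1]>150)&(W[...,2]>.05)
for b in blobs(W,m): print(b)
```

```text
[ 0.559 -0.029  0.325]
{'c': array([551.5, -96.7]), 'yaw': 85.9, 'size': array([54.4, 15.5]), 'z': 114.6, 'px': array([279., 222.]), 'n': 2018}
```

View pics/w0.png

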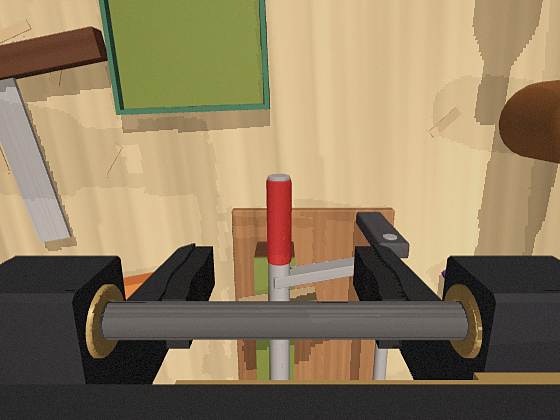

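>>> play_rows(commands=[{"travel": [0, -0.02, 0.3], "delta_rot": [0, 0, 0], "gripper": 0.2}, {"travel": [0, -0.02, 0.6], "delta_rot": [0, 0, 0], "gripper": 0.2}, {"travel": [0, -0.02, 0.6], "delta_rot": [0, 0, 0], "gripper": 0.2}, {"travel": [0, -0.02, 0.6], "delta_rot": [0, 0, 0], "gripper": -1}, {"travel": [0, -0.02, 0.6], "delta_rot": [0, 0, 0], "gripper": -1}, {"travel": [0, -0.02, 0.6], "delta_rot": [0, 0, 0], "gripper": -1}, {"travel": [0, -0.02, 0.6], "delta_rot": [0, 0, 0], "gripper": -1}, {"travel": [0, -0.02, 0.6], "delta_rot": [0, 0, 0], "gripper": -1}], force=25)

```text
clock: 5.58
tool_pos: [0.5516, -0.0927, 0.0891]
eef_rot: [0.731, 0.682, 0.0, 0.0]
contact_force: [0.3, 0.3, 2.4]
opening: 0.164
```

>>> play_rows(commands=[{"travel": [0, 0.037, -0.081], "delta_rot": [0, 0, 0], "gripper": -1}, {"travel": [0, 0.083, -0.153], "delta_rot": [0, 0, 0], "gripper": -1}, {"travel": [0, 0.139, -0.217], "delta_rot": [0, 0, 0], "gripper": -1}, {"travel": [0, 0.204, -0.271], "delta_rot": [0, 0, 0], "gripper": -1}, {"travel": [0, 0.277, -0.315], "delta_rot": [0, 0, 0], "gripper": -1}, {"travel": [0, 0.355, -0.348], "delta_rot": [0, 0, 0], "gripper": -1}, {"travel": [0, 0.438, -0.369], "delta_rot": [0, 0, 0], "gripper": -1}, {"travel": [0, 0.522, -0.377], "delta_rot": [0, 0, 0], "gripper": -1}, {"travel": [0, 0.579, -0.375], "delta_rot": [0, 0, 0], "gripper": -1}, {"travel": [0, 0.607, -0.372], "delta_rot": [0, 0, 0], "gripper": -1}, {"travel": [0, 0.607, -0.372], "delta_rot": [0, 0, 0], "gripper": -1}])

```text
clock: 6.95
tool_pos: [0.6373, -0.0992, 0.1413]
eef_rot: [0.731, 0.682, -0.004, -0.004]
contact_force: [-5.0, -0.3, -8.8]
opening: 0.154
```

>>> play_rows(commands=[{"travel": [0, 0, 0], "delta_rot": [0, 0, 0], "gripper": 0.2}, {"travel": [0, 0, 0], "delta_rot": [0, 0, 0], "gripper": 0.2}, {"travel": [0, 0, 0], "delta_rot": [0, 0, 0], "gripper": 0.2}, {"travel": [0, 0, -0.3], "delta_rot": [0, 0, 0], "gripper": 0.2}, {"travel": [0, 0, -0.7], "delta_rot": [0, 0, 0], "gripper": 0.2}, {"travel": [0, 0, -0.7], "delta_rot": [0, 0, 0], "gripper": 0.2}])

```text
clock: 7.7
tool_pos: [0.6464, -0.0984, 0.2558]
eef_rot: [0.731, 0.682, 0.005, 0.005]
contact_force: [-0.1, -0.3, -0.5]
opening: 0.601
```

```bash
cat >> h.py <<'E'
def survey(n):
    s=viewer.snapshot(n); W=cloud(s); H=hsv(s); x,y,z=W[...,0],W[...,1],W[...,2]
    binr=(x>.37)&(x<.6)&(y>.14)&(y<.41); rest=(x>.44)&(x<.75)&(y<-.06)&(y>-.42)
    m={"grip":((H[...,0]<6)|(H[...,0]>174))&(H[...,1]>150)&rest&(z>.04),
     "felt":(H[...,0]>28)&(H[...,0]<50)&(H[...,1]>100)&rest&(z>.035)&(z<.06),
     "binall":binr&(z>.024)&(z<.04),
     "onrest":rest&(z>.064)&(z<.082)&(x<.6),
     "tray":(y>-.04)&(y<.12)&(x>.41)&(x<.56)&(z<.045)&(z>.02)}
    for k,v in m.items():
        print(n,k)
        for b in blobs(W,v): print("  ",b["c"].tolist(),b["yaw"],b["size"].tolist(),b["z"],b["px"].tolist(),b["n"],H[v][:,2].mean().round())
    return s
E
python3 - <<'E'
from h import *
s=survey("top"); save(s,"top2.png",(80,110,480,330),2); survey("scene")
E
```

```text
top grip
top felt
top binall
   [532.1, 279.2] -5.4 [66.8, 25.6] 30.8 [144.0, 211.0] 226 134.0
   [533.7, 206.4] -3.0 [66.3, 24.7] 30.8 [171.0, 212.0] 228 134.0
   [435.2, 276.1] 4.7 [64.6, 26.6] 30.9 [140.0, 246.0] 244 134.0
   [424.3, 346.8] 16.0 [66.5, 25.4] 30.6 [113.0, 248.0] 252 134.0
top onrest
top tray
scene grip
   [641.7, -103.1] 86.0 [53.4, 14.7] 170.4 [313.0, 221.0] 140 173.0
scene felt
   [544.3, -157.1] -2.4 [35.2, 21.8] 49.1 [266.0, 233.0] 104 108.0
   [539.4, -242.8] 86.6 [90.2, 36.3] 49.0 [237.0, 253.0] 458 108.0
   [532.8, -333.8] 83.7 [44.8, 34.5] 49.4 [205.0, 275.0] 250 108.0
scene binall
   [428.8, 346.2] 15.9 [66.7, 32.0] 28.7 [369.0, 106.0] 170 93.0
   [446.5, 276.3] 4.2 [51.5, 28.4] 28.6 [358.0, 123.0] 117 93.0
   [536.0, 278.0] -2.2 [69.4, 27.7] 28.9 [381.0, 141.0] 190 93.0
   [537.5, 204.6] -1.2 [68.5, 28.6] 28.9 [364.0, 156.0] 203 93.0
scene onrest
   [546.3, -188.2] 4.9 [67.0, 26.7] 72.6 [256.0, 238.0] 293 208.0
   [533.9, -300.3] -14.3 [68.7, 24.1] 72.5 [217.0, 263.0] 290 208.0
scene tray
```

View pics/top2.png

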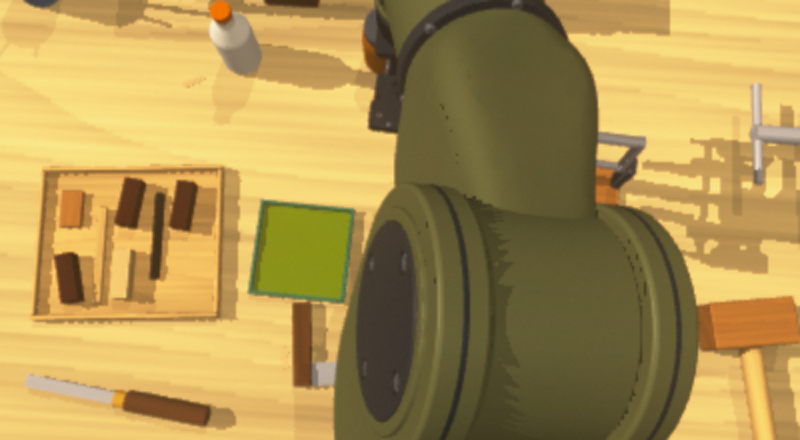

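Run:
```python
from h import *
T=np.array([.485,.041])
b=plan([(.543,-.188,.19,185,"above m1"),(.543,-.188,.056,185,"*grasp m1"),
 (.543,-.188,.15,185,"*lift"),(.508,-.068,.15,178,"mid"),(T[0],T[1]+.025,.15,178,"*tray"),(T[0],T[1]+.025,.0125,178,"*lower"),
 (T[0],T[1]+.025,.13,178,"*up"),(.505,-.07,.15,178,"*mid"),(.531,-.2,.15,166,"*mid2"),(.531,-.300,.12,166,"*above m2"),(.531,-.3,.056,166,"grasp m2"),
 (.531,-.3,.15,166,"*lift"),(.515,-.17,.15,178,"*mid"),(.49,-.05,.15,178,"*mid2"),(T[0],T[1]-.025,.15,178,"*tray"),(T[0],T[1]-.025,.0125,178,"*lower")])
```

```text
above m1 [-0.638, -0.625, 0.403] [0.001, 0.001, -0.55]
--call
  grasp m1 [-0.001, 0.0, 0.893] [-0.0, -0.0, 0.0]
--call
  lift [0.001, 0.0, -0.626] [-0.0, -0.0, 0.0]
  mid [0.163, 0.817, -0.627] [-0.0, -0.0, 0.039]
--call
  tray [0.184, 0.888, 0.0] [-0.0, -0.0, 0.0]
--call
  lower [-0.001, 0.0, 0.917] [-0.0, -0.0, 0.0]
--call
  up [0.001, 0.0, -0.784] [-0.0, -0.0, 0.0]
--call
  mid [-0.165, -0.902, -0.133] [-0.0, -0.0, 0.0]
--call
  mid2 [-0.203, -0.86, 0.001] [-0.0, -0.0, 0.067]
--call
  above m2 [-0.162, -0.646, 0.2] [-0.0, -0.0, -0.0]
  grasp m2 [-0.162, -0.646, 0.627] [-0.0, -0.0, -0.0]
--call
  lift [0.001, -0.001, -0.627] [-0.0, -0.0, -0.0]
--call
  mid [0.313, 0.815, -0.0] [-0.0, -0.0, -0.067]
--call
  mid2 [0.194, 0.794, -0.001] [-0.0, -0.0, 0.0]
--call
  tray [0.049, 0.439, 0.0] [-0.0, -0.0, 0.0]
--call
  lower [-0.001, 0.0, 0.917] [-0.0, -0.0, 0.0]
```

>>> play_rows(commands=[{"travel": [-0.638, -0.625, 0], "delta_rot": [0, 0, -0.55], "gripper": 0.4}, {"travel": [-0.638, -0.625, 0], "delta_rot": [0, 0, -0.55], "gripper": 0.4}, {"travel": [-0.638, -0.625, 0], "delta_rot": [0, 0, -0.55], "gripper": 0.4}, {"travel": [-0.638, -0.625, 0], "delta_rot": [0, 0, -0.55], "gripper": 0.4}, {"travel": [-0.638, -0.625, 0], "delta_rot": [0, 0, -0.55], "gripper": 0.4}, {"travel": [-0.638, -0.625, 0], "delta_rot": [0, 0, -0.55], "gripper": 0.4}, {"travel": [-0.638, -0.625, 0], "delta_rot": [0, 0, -0.55], "gripper": 0.4}, {"travel": [-0.638, -0.625, 0], "delta_rot": [0, 0, -0.55], "gripper": 0.4}, {"travel": [-0.638, -0.625, 0], "delta_rot": [0, 0, -0.55], "gripper": 0.4}, {"travel": [-0.638, -0.625, 0.403], "delta_rot": [0, 0, -0.55], "gripper": 0.4}, {"travel": [-0.638, -0.625, 0.403], "delta_rot": [0, 0, -0.55], "gripper": 0.4}, {"travel": [-0.638, -0.625, 0.403], "delta_rot": [0, 0, -0.55], "gripper": 0.4}])

```text
clock: 9.3
tool_pos: [0.5426, -0.1875, 0.1898]
eef_rot: [-0.044, 0.999, 0.0, 0.0]
contact_force: [0.2, 0.4, 1.0]
opening: 0.696
```

>>> play_rows(commands=[{"travel": [0, 0, 0.35], "delta_rot": [0, 0, 0], "gripper": 0.3}, {"travel": [0, 0, 0.6], "delta_rot": [0, 0, 0], "gripper": 0.3}, {"travel": [0, 0, 0.8], "delta_rot": [0, 0, 0], "gripper": 0.3}, {"travel": [0, 0, 0.893], "delta_rot": [0, 0, 0], "gripper": 0.3}, {"travel": [0, 0, 0.893], "delta_rot": [0, 0, 0], "gripper": 0.3}, {"travel": [0, 0, 0.893], "delta_rot": [0, 0, 0], "gripper": -1}, {"travel": [0, 0, 0.893], "delta_rot": [0, 0, 0], "gripper": -1}, {"travel": [0, 0, 0.893], "delta_rot": [0, 0, 0], "gripper": -1}, {"travel": [0, 0, 0.893], "delta_rot": [0, 0, 0], "gripper": -1}, {"travel": [0, 0, 0.893], "delta_rot": [0, 0, 0], "gripper": -1}], force=20)

```text
clock: 10.55
tool_pos: [0.5423, -0.1881, 0.0556]
eef_rot: [-0.044, 0.999, -0.0, 0.0]
contact_force: [-0.6, 0.8, 4.3]
opening: 0.27
```

>>> play_rows(commands=[{"travel": [0, 0, -0.3], "delta_rot": [0, 0, 0], "gripper": -1}, {"travel": [0, 0, -0.626], "delta_rot": [0, 0, 0], "gripper": -1}, {"travel": [0, 0, -0.626], "delta_rot": [0, 0, 0], "gripper": -1}, {"travel": [0.08, 0.4, -0.626], "delta_rot": [0, 0, 0.02], "gripper": -1}, {"travel": [0.163, 0.817, -0.627], "delta_rot": [0, 0, 0.039], "gripper": -1}, {"travel": [0.163, 0.817, -0.627], "delta_rot": [0, 0, 0.039], "gripper": -1}, {"travel": [0.163, 0.817, -0.627], "delta_rot": [0, 0, 0.039], "gripper": -1}], force=30)

```text
clock: 11.42
tool_pos: [0.5066, -0.0686, 0.1484]
eef_rot: [0.017, 1.0, -0.001, -0.001]
contact_force: [0.7, -0.6, -0.0]
opening: 0.27
```

>>> play_rows(commands=[{"travel": [0.09, 0.45, 0], "delta_rot": [0, 0, 0], "gripper": -1}, {"travel": [0.184, 0.888, 0], "delta_rot": [0, 0, 0], "gripper": -1}, {"travel": [0.184, 0.888, 0], "delta_rot": [0, 0, 0], "gripper": -1}, {"travel": [0.184, 0.888, 0], "delta_rot": [0, 0, 0], "gripper": -1}])

```text
clock: 11.92
tool_pos: [0.4843, 0.0649, 0.1486]
eef_rot: [0.018, 1.0, -0.001, -0.0]
contact_force: [-0.4, -1.0, 0.2]
opening: 0.268
```

>>> play_rows(commands=[{"travel": [0, 0, 0.3], "delta_rot": [0, 0, 0], "gripper": -1}, {"travel": [0, 0, 0.6], "delta_rot": [0, 0, 0], "gripper": -1}, {"travel": [0, 0, 0.8], "delta_rot": [0, 0, 0], "gripper": -1}, {"travel": [0, 0, 0.9], "delta_rot": [0, 0, 0], "gripper": -1}, {"travel": [0, 0, 0.915], "delta_rot": [0, 0, 0], "gripper": -1}, {"travel": [0, 0, 0.915], "delta_rot": [0, 0, 0], "gripper": -1}])

```text
clock: 12.68
tool_pos: [0.4845, 0.0644, 0.0119]
eef_rot: [0.019, 1.0, -0.0, 0.0]
contact_force: [-0.4, 0.4, 0.1]
opening: 0.272
```

Release with a limited opening, then go for maple 2.

>>> play_rows(commands=[{"travel": [0, 0, 0], "delta_rot": [0, 0, 0], "gripper": -0.31}, {"travel": [0, 0, 0], "delta_rot": [0, 0, 0], "gripper": -0.31}, {"travel": [0, 0, 0], "delta_rot": [0, 0, 0], "gripper": -0.31}, {"travel": [0, 0, -0.2], "delta_rot": [0, 0, 0], "gripper": -0.31}, {"travel": [0, 0, -0.5], "delta_rot": [0, 0, 0], "gripper": 0.3}, {"travel": [0, 0, -0.9], "delta_rot": [0, 0, 0], "gripper": 0.3}, {"travel": [0, 0, -0.9], "delta_rot": [0, 0, 0], "gripper": 0.3}])

```text
clock: 13.55
tool_pos: [0.4861, 0.0672, 0.1506]
eef_rot: [0.017, 1.0, 0.001, 0.004]
contact_force: [0.2, -0.8, 0.2]
opening: 0.647
```

>>> play_rows(commands=[{"travel": [-0.165, -0.902, 0], "delta_rot": [0, 0, 0], "gripper": 0.3}, {"travel": [-0.165, -0.902, 0], "delta_rot": [0, 0, 0], "gripper": 0.3}, {"travel": [-0.165, -0.902, 0], "delta_rot": [0, 0, 0], "gripper": 0.3}, {"travel": [-0.165, -0.902, 0], "delta_rot": [0, 0, 0], "gripper": 0.3}])

```text
clock: 14.05
tool_pos: [0.5035, -0.0705, 0.1462]
eef_rot: [0.018, 1.0, 0.0, -0.001]
contact_force: [-0.0, 0.2, -0.4]
opening: 0.65
```

>>> play_rows(commands=[{"travel": [-0.203, -0.86, 0], "delta_rot": [0, 0, 0.067], "gripper": 0.3}, {"travel": [-0.203, -0.86, 0], "delta_rot": [0, 0, 0.067], "gripper": 0.3}, {"travel": [-0.203, -0.86, 0], "delta_rot": [0, 0, 0.067], "gripper": 0.3}, {"travel": [-0.203, -0.86, 0], "delta_rot": [0, 0, 0.067], "gripper": 0.3}])

```text
clock: 14.55
tool_pos: [0.5303, -0.1977, 0.1468]
eef_rot: [0.121, 0.993, 0.001, -0.0]
contact_force: [-0.1, 0.8, -0.7]
opening: 0.649
```

Run:
```python
from h import *
st=r.get_state(); print(st["tool_pos"],st["opening"])
survey("top"); survey("scene")
s=viewer.snapshot("wrist"); W=cloud(s); z=W[...,2]
for b in blobs(W,(z>.064)&(z<.082)): print(b)
```

```text
[ 0.53029894 -0.19770012  0.14675797] 0.648704358107571
top grip
   [636.2, -101.6] 84.6 [51.8, 10.3] 173.0 [288.0, 166.0] 89 197.0
top felt
   [534.3, -198.8] 85.0 [105.1, 24.7] 51.3 [319.0, 221.0] 276 123.0
top binall
   [532.1, 279.0] -5.0 [66.7, 25.0] 30.5 [144.0, 211.0] 226 118.0
   [533.5, 206.5] -2.4 [66.6, 25.5] 30.9 [171.0, 212.0] 229 118.0
   [435.4, 275.7] 4.7 [64.9, 26.2] 31.1 [140.0, 246.0] 245 118.0
   [423.9, 346.6] 18.1 [65.5, 25.4] 30.8 [113.0, 248.0] 248 118.0
top onrest
   [505.7, -293.2] 75.5 [23.9, 13.9] 74.3 [357.0, 232.0] 40 164.0
top tray
   [484.5, 65.5] -2.1 [65.9, 24.8] 28.9 [221.0, 233.0] 230 214.0
scene grip
   [641.1, -101.9] 86.6 [52.0, 14.3] 170.6 [313.0, 221.0] 141 176.0
scene felt
   [540.4, -216.4] 85.9 [139.7, 36.3] 49.0 [246.0, 247.0] 730 115.0
   [532.2, -334.4] 81.1 [43.3, 37.3] 49.2 [205.0, 275.0] 244 115.0
scene binall
   [428.4, 345.8] 16.9 [66.0, 33.7] 29.2 [369.0, 106.0] 167 110.0
   [439.9, 275.7] 1.8 [66.3, 28.0] 29.3 [355.0, 121.0] 171 110.0
   [535.3, 278.1] -4.8 [70.4, 26.9] 29.0 [381.0, 141.0] 192 110.0
   [537.5, 205.3] -3.4 [66.1, 26.8] 29.4 [364.0, 155.0] 199 110.0
scene onrest
   [535.3, -300.5] -13.7 [70.2, 24.4] 73.0 [217.0, 263.0] 293 163.0
scene tray
   [488.9, 64.5] 1.3 [66.3, 26.7] 27.0 [314.0, 174.0] 213 209.0
{'c': array([ 529.9, -300.5]), 'yaw': -13.8, 'size': array([63.4, 24.9]), 'z': 73.0, 'px': array([132., 240.]), 'n': 2929}
{'c': array([ 617.5, -239.1]), 'yaw': 85.9, 'size': array([120.5,   3.8]), 'z': 80.3, 'px': array([250., 352.]), 'n': 849}
```

>>> play_rows(commands=[{"travel": [-0.162, -0.665, 0], "delta_rot": [0, 0, 0], "gripper": 0.3}, {"travel": [-0.162, -0.665, 0], "delta_rot": [0, 0, 0], "gripper": 0.3}, {"travel": [-0.162, -0.665, 0.2], "delta_rot": [0, 0, 0], "gripper": 0.3}, {"travel": [-0.162, -0.665, 0.45], "delta_rot": [0, 0, 0], "gripper": 0.3}, {"travel": [-0.162, -0.665, 0.61], "delta_rot": [0, 0, 0], "gripper": 0.3}, {"travel": [-0.162, -0.665, 0.61], "delta_rot": [0, 0, 0], "gripper": 0.3}, {"travel": [-0.162, -0.665, 0.61], "delta_rot": [0, 0, 0], "gripper": -1}, {"travel": [-0.162, -0.665, 0.61], "delta_rot": [0, 0, 0], "gripper": -1}, {"travel": [-0.162, -0.665, 0.61], "delta_rot": [0, 0, 0], "gripper": -1}, {"travel": [-0.162, -0.665, 0.61], "delta_rot": [0, 0, 0], "gripper": -1}, {"travel": [-0.162, -0.665, 0.61], "delta_rot": [0, 0, 0], "gripper": -1}])

```text
clock: 16.08
tool_pos: [0.5298, -0.3028, 0.0561]
eef_rot: [0.122, 0.992, -0.0, 0.0]
contact_force: [-0.9, -1.2, 5.5]
opening: 0.268
```

>>> play_rows(commands=[{"travel": [0, 0, -0.3], "delta_rot": [0, 0, 0], "gripper": -1}, {"travel": [0, 0, -0.627], "delta_rot": [0, 0, 0], "gripper": -1}, {"travel": [0, 0, -0.627], "delta_rot": [0, 0, 0], "gripper": -1}, {"travel": [0, 0, -0.627], "delta_rot": [0, 0, 0], "gripper": -1}])

```text
clock: 16.58
tool_pos: [0.5287, -0.3029, 0.1488]
eef_rot: [0.122, 0.992, -0.0, -0.001]
contact_force: [-0.6, -0.6, 0.0]
opening: 0.269
```

>>> play_rows(commands=[{"travel": [0.16, 0.4, 0], "delta_rot": [0, 0, -0.04], "gripper": -1}, {"travel": [0.313, 0.815, 0], "delta_rot": [0, 0, -0.067], "gripper": -1}, {"travel": [0.313, 0.815, 0], "delta_rot": [0, 0, -0.067], "gripper": -1}, {"travel": [0.313, 0.815, 0], "delta_rot": [0, 0, -0.067], "gripper": -1}])

```text
clock: 17.08
tool_pos: [0.5128, -0.1728, 0.1483]
eef_rot: [0.017, 1.0, -0.0, -0.001]
contact_force: [0.7, -0.6, 0.4]
opening: 0.272
```

>>> play_rows(commands=[{"travel": [0.194, 0.794, 0], "delta_rot": [0, 0, 0], "gripper": -1}, {"travel": [0.194, 0.794, 0], "delta_rot": [0, 0, 0], "gripper": -1}, {"travel": [0.194, 0.794, 0], "delta_rot": [0, 0, 0], "gripper": -1}, {"travel": [0.194, 0.794, 0], "delta_rot": [0, 0, 0], "gripper": -1}])

```text
clock: 17.58
tool_pos: [0.4887, -0.0548, 0.1488]
eef_rot: [0.019, 1.0, -0.001, -0.0]
contact_force: [-0.2, -0.5, -0.4]
opening: 0.27
```

Run:
```python
from h import *
st=r.get_state(); print(st["tool_pos"],st["opening"])
b=plan([(.485,.016,.145,178,"tray"),(.485,.016,.0125,178,"lower")])
survey("scene")
```

```text
[ 0.48873085 -0.05476011  0.14879524] 0.2698742486323776
  tray [0.042, 0.471, 0.024] [-0.001, -0.0, -0.001]
  lower [0.042, 0.472, 0.908] [-0.001, -0.0, -0.001]
scene grip
   [641.0, -103.2] 86.2 [52.4, 13.6] 170.2 [312.0, 221.0] 140 174.0
scene felt
   [538.3, -250.5] 86.8 [210.7, 37.7] 49.1 [233.0, 256.0] 1144 122.0
scene binall
   [427.7, 347.5] 15.5 [66.5, 31.9] 28.8 [369.0, 106.0] 170 108.0
   [439.3, 275.6] 0.1 [71.3, 31.1] 29.2 [355.0, 121.0] 171 108.0
   [535.3, 278.7] -5.4 [66.7, 28.8] 29.0 [381.0, 141.0] 188 108.0
   [537.8, 205.8] -1.8 [67.5, 29.2] 29.6 [364.0, 155.0] 194 108.0
scene onrest
scene tray
   [489.2, 63.2] 0.3 [67.4, 27.7] 26.6 [314.0, 174.0] 214 205.0
```

>>> play_rows(commands=[{"travel": [0.042, 0.471, 0], "delta_rot": [0, 0, 0], "gripper": -1}, {"travel": [0.042, 0.471, 0], "delta_rot": [0, 0, 0], "gripper": -1}, {"travel": [0.042, 0.471, 0.3], "delta_rot": [0, 0, 0], "gripper": -1}, {"travel": [0.042, 0.471, 0.6], "delta_rot": [0, 0, 0], "gripper": -1}, {"travel": [0.042, 0.471, 0.8], "delta_rot": [0, 0, 0], "gripper": -1}, {"travel": [0.042, 0.471, 0.905], "delta_rot": [0, 0, 0], "gripper": -1}, {"travel": [0.042, 0.471, 0.905], "delta_rot": [0, 0, 0], "gripper": -1}, {"travel": [0.042, 0.471, 0.905], "delta_rot": [0, 0, 0], "gripper": -0.31}, {"travel": [0.042, 0.471, 0.905], "delta_rot": [0, 0, 0], "gripper": -0.31}, {"travel": [0.042, 0.471, 0.905], "delta_rot": [0, 0, 0], "gripper": -0.31}])

```text
clock: 18.88
tool_pos: [0.4851, 0.018, 0.0143]
eef_rot: [0.017, 1.0, 0.0, 0.001]
contact_force: [0.3, 0.2, -0.1]
opening: 0.344
```

>>> play_rows(commands=[{"travel": [0, 0, -0.2], "delta_rot": [0, 0, 0], "gripper": -0.31}, {"travel": [0, 0, -0.5], "delta_rot": [0, 0, 0], "gripper": -0.1}, {"travel": [0, 0, -0.9], "delta_rot": [0, 0, 0], "gripper": -0.1}, {"travel": [0, 0, -0.9], "delta_rot": [0, 0, 0], "gripper": -0.1}])

```text
clock: 19.38
tool_pos: [0.4869, 0.019, 0.1525]
eef_rot: [0.017, 1.0, 0.001, 0.004]
contact_force: [0.1, 0.9, -0.8]
opening: 0.449
```

Run:
```python
from h import *
import h; h.RC=np.array([.5365,-.2505])
s=[rest2w(0,y,h.RC) for y in (-.062,0,.062)]; print(np.round(s,4)); ty=175.8
b=plan([(.51,.13,.14,177,"mid"),(.5325,.206,.14,177,"*above A"),(.5325,.206,.017,177,"A"),
(.5325,.206,.14,177,"*lift"),(.525,.068,.14,177,"*m1"),(.525,-.07,.14,ty,"*m2"),(.53,-.2,.14,ty,"*m3"),(*s[0],.14,ty,"*S0"),(*s[0],.062,ty,"low"),
(*s[0],.14,ty,"*up"),(.53,-.175,.14,ty,"*n1"),(.53,-.04,.14,ty,"*n2"),(.53,.1,.14,ty,"*n3"),(.532,.2,.14,174.5,"*n4"),(.532,.279,.14,174.5,"*above B"),(.532,.279,.017,174.5,"B"),
(.532,.279,.14,174.5,"*lift"),(.53,.14,.14,ty,"*m1"),(.53,.0,.14,ty,"*m2"),(.53,-.13,.14,ty,"*m3"),(*s[1],.14,ty,"*S1"),(*s[1],.062,ty,"low"),
(*s[1],.14,ty,"*up"),(.53,-.12,.14,ty,"*n1"),(.51,.02,.14,ty,"*n2"),(.47,.15,.14,180,"*n3"),(.43,.28,.14,197,"*n4"),(.424,.3465,.14,197,"*above C"),(.424,.3465,.017,197,"C")])
survey("scene")
```

```text
[[ 0.532  -0.3123]
 [ 0.5365 -0.2505]
 [ 0.541  -0.1887]]
  mid [-0.127, 0.745, 0.086] [0.001, 0.002, 0.006]
--call
  above A [-0.123, 0.514, -0.001] [-0.0, 0.0, -0.0]
  A [-0.122, 0.515, 0.819] [-0.0, 0.0, -0.0]
--call
  lift [-0.001, -0.001, -0.82] [-0.0, 0.0, -0.0]
--call
  m1 [0.001, -0.921, 0.002] [-0.0, 0.0, -0.0]
--call
  m2 [-0.05, -0.919, 0.001] [-0.0, 0.0, 0.006]
--call
  m3 [-0.096, -0.862, 0.001] [-0.0, 0.0, 0.0]
--call
  S0 [-0.067, -0.746, 0.002] [-0.0, 0.0, 0.0]
  low [-0.066, -0.745, 0.522] [-0.0, 0.0, 0.0]
--call
  up [-0.001, -0.001, -0.52] [-0.0, 0.0, 0.0]
--call
  n1 [0.079, 0.912, -0.002] [-0.0, 0.0, 0.0]
--call
  n2 [0.065, 0.898, -0.001] [-0.0, 0.0, 0.0]
--call
  n3 [0.068, 0.931, -0.002] [-0.0, 0.0, 0.0]
--call
  n4 [0.035, 0.666, -0.001] [-0.0, 0.0, 0.007]
--call
  above B [0.05, 0.524, -0.001] [-0.0, 0.0, 0.0]
  B [0.051, 0.525, 0.819] [-0.0, 0.0, 0.0]
--call
  lift [-0.001, -0.001, -0.82] [-0.0, 0.0, 0.0]
--call
  m1 [-0.074, -0.924, 0.002] [-0.0, 0.0, -0.007]
--call
  m2 [-0.068, -0.931, 0.001] [-0.0, 0.0, 0.0]
--call
  m3 [-0.063, -0.864, 0.002] [-0.0, 0.
[... 358 characters left out ...]
01, 0.0, -0.095]
--call
  above C [-0.092, 0.436, 0.0] [0.0, 0.0, 0.0]
  C [-0.091, 0.435, 0.82] [0.0, 0.0, 0.0]
scene grip
   [641.1, -102.4] 85.9 [53.6, 14.4] 170.2 [313.0, 221.0] 141 173.0
scene felt
   [537.6, -251.0] 86.4 [210.0, 36.5] 49.2 [233.0, 256.0] 1144 121.0
scene binall
   [428.4, 345.8] 15.5 [65.9, 30.1] 29.1 [369.0, 106.0] 157 106.0
   [440.4, 276.0] 1.1 [68.3, 29.1] 29.5 [355.0, 121.0] 165 106.0
   [535.6, 278.6] -8.3 [68.1, 29.1] 29.0 [381.0, 141.0] 179 106.0
   [537.2, 205.1] -6.5 [66.5, 26.8] 29.0 [364.0, 155.0] 192 106.0
scene onrest
scene tray
   [488.7, 65.3] 1.3 [69.2, 30.3] 27.1 [314.0, 174.0] 215 203.0
   [489.1, 16.3] -2.4 [68.1, 26.9] 26.7 [301.0, 185.0] 220 203.0
```

Both maples are in the tray. Next is rose A.

>>> play_rows(commands=[{"travel": [-0.127, 0.745, 0.086], "delta_rot": [0, 0, 0.006], "gripper": -0.09}, {"travel": [-0.127, 0.745, 0.086], "delta_rot": [0, 0, 0.006], "gripper": -0.09}, {"travel": [-0.127, 0.745, 0.086], "delta_rot": [0, 0, 0.006], "gripper": -0.09}, {"travel": [-0.127, 0.745, 0.086], "delta_rot": [0, 0, 0.006], "gripper": -0.09}])

```text
clock: 19.92
tool_pos: [0.5066, 0.128, 0.1345]
eef_rot: [0.026, 1.0, -0.001, -0.001]
contact_force: [-0.0, 0.1, 0.0]
opening: 0.455
```

>>> play_rows(commands=[{"travel": [-0.123, 0.514, 0], "delta_rot": [0, 0, 0], "gripper": -0.09}, {"travel": [-0.123, 0.514, 0], "delta_rot": [0, 0, 0], "gripper": -0.09}, {"travel": [-0.123, 0.514, 0.3], "delta_rot": [0, 0, 0], "gripper": -0.09}, {"travel": [-0.123, 0.514, 0.6], "delta_rot": [0, 0, 0], "gripper": -0.09}, {"travel": [-0.123, 0.514, 0.82], "delta_rot": [0, 0, 0], "gripper": -0.09}, {"travel": [-0.123, 0.514, 0.82], "delta_rot": [0, 0, 0], "gripper": -0.09}, {"travel": [-0.123, 0.514, 0.82], "delta_rot": [0, 0, 0], "gripper": -1}, {"travel": [-0.123, 0.514, 0.82], "delta_rot": [0, 0, 0], "gripper": -1}, {"travel": [-0.123, 0.514, 0.82], "delta_rot": [0, 0, 0], "gripper": -1}, {"travel": [-0.123, 0.514, 0.82], "delta_rot": [0, 0, 0], "gripper": -1}], force=30)

```text
clock: 21.18
tool_pos: [0.5306, 0.2051, 0.0138]
eef_rot: [0.027, 1.0, -0.0, 0.001]
contact_force: [-0.7, -1.9, 6.8]
opening: 0.275
```

>>> play_rows(commands=[{"travel": [0, 0, -0.3], "delta_rot": [0, 0, 0], "gripper": -1}, {"travel": [0, 0, -0.6], "delta_rot": [0, 0, 0], "gripper": -1}, {"travel": [0, 0, -0.82], "delta_rot": [0, 0, 0], "gripper": -1}, {"travel": [0, 0, -0.82], "delta_rot": [0, 0, 0], "gripper": -1}])

```text
clock: 21.68
tool_pos: [0.5314, 0.2062, 0.1383]
eef_rot: [0.027, 1.0, 0.001, 0.002]
contact_force: [0.3, 0.3, -0.6]
opening: 0.272
```

>>> play_rows(commands=[{"travel": [0, -0.5, 0], "delta_rot": [0, 0, 0], "gripper": -1}, {"travel": [0, -0.921, 0], "delta_rot": [0, 0, 0], "gripper": -1}, {"travel": [0, -0.921, 0], "delta_rot": [0, 0, 0], "gripper": -1}, {"travel": [0, -0.921, 0], "delta_rot": [0, 0, 0], "gripper": -1}])

```text
clock: 22.18
tool_pos: [0.5224, 0.0665, 0.135]
eef_rot: [0.028, 1.0, -0.0, -0.001]
contact_force: [0.1, 1.1, -0.6]
opening: 0.268
```

>>> play_rows(commands=[{"travel": [-0.05, -0.5, 0], "delta_rot": [0, 0, 0.006], "gripper": -1}, {"travel": [-0.05, -0.919, 0], "delta_rot": [0, 0, 0.006], "gripper": -1}, {"travel": [-0.05, -0.919, 0], "delta_rot": [0, 0, 0.006], "gripper": -1}, {"travel": [-0.05, -0.919, 0], "delta_rot": [0, 0, 0.006], "gripper": -1}])

```text
clock: 22.68
tool_pos: [0.5234, -0.0692, 0.1357]
eef_rot: [0.036, 0.999, 0.001, 0.0]
contact_force: [0.2, 0.6, 1.2]
opening: 0.266
```

>>> play_rows(commands=[{"travel": [-0.096, -0.5, 0], "delta_rot": [0, 0, 0], "gripper": -1}, {"travel": [-0.096, -0.862, 0], "delta_rot": [0, 0, 0], "gripper": -1}, {"travel": [-0.096, -0.862, 0], "delta_rot": [0, 0, 0], "gripper": -1}, {"travel": [-0.096, -0.862, 0], "delta_rot": [0, 0, 0], "gripper": -1}])

```text
clock: 23.18
tool_pos: [0.5291, -0.1976, 0.1361]
eef_rot: [0.034, 0.999, 0.001, 0.001]
contact_force: [-0.3, -0.4, -0.3]
opening: 0.268
```

Run:
```python
from h import *
import h; h.RC=np.array([.5365,-.2505])
st=r.get_state(); print(st["tool_pos"],st["opening"])
s=rest2w(0,-.062,h.RC)
plan([(*s,.14,175.8,"S0"),(*s,.062,175.8,"low")])
s=viewer.snapshot("wrist"); save(s,"w1.png")
```

```text
[ 0.52913889 -0.19758217  0.13608802] 0.2683849230600378
  S0 [-0.072, -0.762, -0.028] [0.001, 0.0, 0.001]
  low [-0.071, -0.763, 0.492] [0.001, 0.0, 0.001]
```

View pics/w1.png

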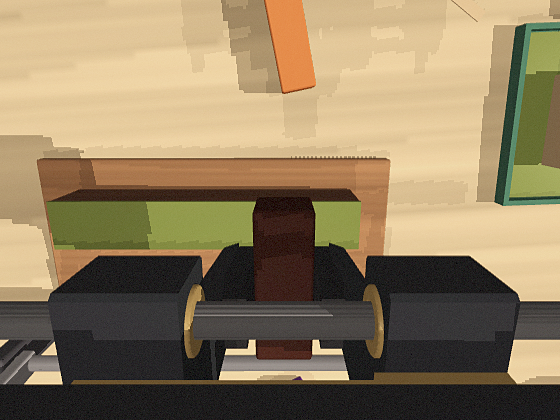

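>>> play_rows(commands=[{"travel": [-0.072, -0.4, -0.02], "delta_rot": [0, 0, 0], "gripper": -1}, {"travel": [-0.072, -0.762, -0.02], "delta_rot": [0, 0, 0], "gripper": -1}, {"travel": [-0.072, -0.762, 0], "delta_rot": [0, 0, 0], "gripper": -1}, {"travel": [-0.072, -0.762, 0.25], "delta_rot": [0, 0, 0], "gripper": -1}, {"travel": [-0.072, -0.762, 0.42], "delta_rot": [0, 0, 0], "gripper": -1}, {"travel": [-0.072, -0.762, 0.51], "delta_rot": [0, 0, 0], "gripper": -1}, {"travel": [-0.072, -0.762, 0.51], "delta_rot": [0, 0, 0], "gripper": -1}])

```text
clock: 24.1
tool_pos: [0.5315, -0.313, 0.0594]
eef_rot: [0.034, 0.999, 0.001, 0.0]
contact_force: [0.1, -0.4, -1.0]
opening: 0.274
```

>>> play_rows(commands=[{"travel": [0, 0, 0], "delta_rot": [0, 0, 0], "gripper": -0.2}, {"travel": [0, 0, 0], "delta_rot": [0, 0, 0], "gripper": -0.2}, {"travel": [0, 0, 0], "delta_rot": [0, 0, 0], "gripper": -0.2}, {"travel": [0, 0, -0.2], "delta_rot": [0, 0, 0], "gripper": -0.09}, {"travel": [0, 0, -0.52], "delta_rot": [0, 0, 0], "gripper": -0.09}, {"travel": [0, 0, -0.52], "delta_rot": [0, 0, 0], "gripper": -0.09}])

```text
clock: 24.85
tool_pos: [0.5331, -0.316, 0.1412]
eef_rot: [0.036, 0.999, -0.001, 0.004]
contact_force: [-0.3, -0.4, -0.6]
opening: 0.452
```

>>> play_rows(commands=[{"travel": [0.079, 0.912, 0], "delta_rot": [0, 0, 0], "gripper": -0.09}, {"travel": [0.079, 0.912, 0], "delta_rot": [0, 0, 0], "gripper": -0.09}, {"travel": [0.079, 0.912, 0], "delta_rot": [0, 0, 0], "gripper": -0.09}, {"travel": [0.079, 0.912, 0], "delta_rot": [0, 0, 0], "gripper": -0.09}])

```text
clock: 25.35
tool_pos: [0.5283, -0.178, 0.1369]
eef_rot: [0.035, 0.999, -0.0, -0.0]
contact_force: [0.4, 0.4, -0.4]
opening: 0.457
```

>>> play_rows(commands=[{"travel": [0.065, 0.898, 0], "delta_rot": [0, 0, 0], "gripper": -0.09}, {"travel": [0.065, 0.898, 0], "delta_rot": [0, 0, 0], "gripper": -0.09}, {"travel": [0.065, 0.898, 0], "delta_rot": [0, 0, 0], "gripper": -0.09}, {"travel": [0.065, 0.898, 0], "delta_rot": [0, 0, 0], "gripper": -0.09}])

```text
clock: 25.85
tool_pos: [0.5287, -0.045, 0.1369]
eef_rot: [0.037, 0.999, -0.001, -0.0]
contact_force: [0.3, 0.1, -0.0]
opening: 0.455
```

>>> play_rows(commands=[{"travel": [0.068, 0.931, 0], "delta_rot": [0, 0, 0], "gripper": -0.09}, {"travel": [0.068, 0.931, 0], "delta_rot": [0, 0, 0], "gripper": -0.09}, {"travel": [0.068, 0.931, 0], "delta_rot": [0, 0, 0], "gripper": -0.09}, {"travel": [0.068, 0.931, 0], "delta_rot": [0, 0, 0], "gripper": -0.09}])

```text
clock: 26.35
tool_pos: [0.529, 0.0947, 0.1369]
eef_rot: [0.037, 0.999, -0.001, -0.0]
contact_force: [0.1, -0.5, 0.3]
opening: 0.456
```

Run:
```python
from h import *
import h; h.RC=np.array([.5365,-.2505]); s=rest2w(0,0,h.RC); ty=175.8
st=r.get_state(); print(st["tool_pos"],st["opening"])
survey("top"); survey("scene")
plan([(.532,.2,.14,174.5,"n4"),(.532,.279,.14,174.5,"*above B"),(.532,.279,.016,174.5,"B"),
(.532,.279,.14,174.5,"*lift"),(.53,.14,.14,ty,"*m1"),(.53,.0,.14,ty,"*m2"),(.53,-.13,.14,ty,"*m3"),(*s,.14,ty,"*S1"),(*s,.061,ty,"low")])
```

```text
[0.52895721 0.09473517 0.13685473] 0.45552319152761256
top grip
top felt
   [534.1, -273.1] 86.0 [55.2, 33.7] 51.2 [349.0, 222.0] 250 123.0
   [527.8, -341.2] -6.8 [29.8, 22.9] 51.8 [375.0, 226.0] 94 123.0
top binall
   [531.9, 279.2] -5.2 [66.6, 24.8] 30.6 [143.0, 211.0] 217 144.0
   [435.2, 275.8] 3.7 [64.6, 25.6] 30.7 [140.0, 246.0] 239 144.0
   [424.3, 346.6] 17.4 [66.3, 24.7] 30.6 [113.0, 248.0] 244 144.0
top onrest
   [534.0, -312.1] -3.7 [65.7, 24.7] 75.2 [365.0, 222.0] 257 82.0
top tray
scene grip
   [641.4, -102.1] 85.9 [51.7, 15.8] 170.7 [313.0, 221.0] 141 113.0
   [537.2, -314.0] -5.9 [40.5, 22.1] 73.0 [211.0, 266.0] 56 113.0
   [559.8, -319.6] 15.8 [21.9, 18.9] 72.2 [217.0, 276.0] 40 113.0
scene felt
   [540.2, -220.8] 86.0 [149.9, 35.5] 49.1 [244.0, 248.0] 793 105.0
   [531.3, -339.9] -3.9 [35.8, 30.4] 49.5 [203.0, 277.0] 181 105.0
scene binall
   [438.3, 357.9] 16.1 [39.8, 13.9] 27.3 [376.0, 107.0] 37 60.0
   [536.6, 278.1] -2.8 [67.9, 27.5] 28.8 [381.0, 141.0] 190 60.0
scene onrest
   [538.0, -312.6] -4.1 [67.3, 25.3] 73.0 [213.0, 267.0] 294 47.0
scene tray
   [488.9, 64.9] -1.9 [68.1, 27.7] 26.8 [314.0, 174.0] 215 202.0
   [489.2, 16.9] -2.3 [68.3, 26.2] 26.6 [301.0, 184.0] 220 202.0
  n4 [0.033, 0.714, -0.025] [-0.001, -0.0, 0.006]
--call
  above B [0.051, 0.525, 0.0] [-0.0, -0.0, 0.0]
  B [0.05, 0.525, 0.827] [-0.0, -0.0, 0.0]
--call
  lift [0.001, -0.0, -0.827] [-0.0, -0.0, 0.0]
--call
  m1 [-0.076, -0.924, 0.0] [-0.0, -0.0, -0.007]
--call
  m2 [-0.068, -0.931, 0.001] [-0.0, -0.0, -0.0]
--call
  m3 [-0.064, -0.864, -0.0] [-0.0, -0.0, -0.0]
--call
  S1 [-0.102, -0.798, 0.0] [-0.0, -0.0, -0.0]
  low [-0.103, -0.798, 0.527] [-0.0, -0.0, -0.0]
```

>>> play_rows(commands=[{"travel": [0.033, 0.714, -0.02], "delta_rot": [0, 0, 0.006], "gripper": -0.09}, {"travel": [0.033, 0.714, -0.02], "delta_rot": [0, 0, 0.006], "gripper": -0.09}, {"travel": [0.033, 0.714, -0.02], "delta_rot": [0, 0, 0.006], "gripper": -0.09}, {"travel": [0.033, 0.714, -0.02], "delta_rot": [0, 0, 0.006], "gripper": -0.09}])

```text
clock: 26.95
tool_pos: [0.5317, 0.2004, 0.1396]
eef_rot: [0.047, 0.999, -0.002, -0.0]
contact_force: [-0.8, 0.5, 0.4]
opening: 0.457
```

>>> play_rows(commands=[{"travel": [0.05, 0.525, 0], "delta_rot": [0, 0, 0], "gripper": -0.09}, {"travel": [0.05, 0.525, 0], "delta_rot": [0, 0, 0], "gripper": -0.09}, {"travel": [0.05, 0.525, 0.3], "delta_rot": [0, 0, 0], "gripper": -0.09}, {"travel": [0.05, 0.525, 0.6], "delta_rot": [0, 0, 0], "gripper": -0.09}, {"travel": [0.05, 0.525, 0.81], "delta_rot": [0, 0, 0], "gripper": -0.09}, {"travel": [0.05, 0.525, 0.81], "delta_rot": [0, 0, 0], "gripper": -0.09}, {"travel": [0.05, 0.525, 0.81], "delta_rot": [0, 0, 0], "gripper": -1}, {"travel": [0.05, 0.525, 0.81], "delta_rot": [0, 0, 0], "gripper": -1}, {"travel": [0.05, 0.525, 0.81], "delta_rot": [0, 0, 0], "gripper": -1}, {"travel": [0.05, 0.525, 0.81], "delta_rot": [0, 0, 0], "gripper": -1}], force=30)

```text
clock: 28.2
tool_pos: [0.5319, 0.2829, 0.0203]
eef_rot: [0.046, 0.999, 0.0, 0.001]
contact_force: [-1.4, -2.2, 6.5]
opening: 0.267
```

>>> play_rows(commands=[{"travel": [0, 0, -0.3], "delta_rot": [0, 0, 0], "gripper": -1}, {"travel": [0, 0, -0.6], "delta_rot": [0, 0, 0], "gripper": -1}, {"travel": [0, 0, -0.82], "delta_rot": [0, 0, 0], "gripper": -1}, {"travel": [0, 0, -0.82], "delta_rot": [0, 0, 0], "gripper": -1}])

```text
clock: 28.7
tool_pos: [0.5321, 0.2845, 0.1449]
eef_rot: [0.046, 0.999, 0.002, 0.002]
contact_force: [-0.6, -0.8, -1.0]
opening: 0.271
```

>>> play_rows(commands=[{"travel": [-0.07, -0.5, 0], "delta_rot": [0, 0, -0.007], "gripper": -1}, {"travel": [-0.076, -0.924, 0], "delta_rot": [0, 0, -0.007], "gripper": -1}, {"travel": [-0.076, -0.924, 0], "delta_rot": [0, 0, -0.007], "gripper": -1}, {"travel": [-0.076, -0.924, 0], "delta_rot": [0, 0, -0.007], "gripper": -1}])

```text
clock: 29.2
tool_pos: [0.5294, 0.1431, 0.1412]
eef_rot: [0.035, 0.999, -0.0, -0.001]
contact_force: [-0.4, 0.6, -0.4]
opening: 0.268
```

>>> play_rows(commands=[{"travel": [-0.068, -0.5, 0], "delta_rot": [0, 0, 0], "gripper": -1}, {"travel": [-0.068, -0.931, 0], "delta_rot": [0, 0, 0], "gripper": -1}, {"travel": [-0.068, -0.931, 0], "delta_rot": [0, 0, 0], "gripper": -1}, {"travel": [-0.068, -0.931, 0], "delta_rot": [0, 0, 0], "gripper": -1}])

```text
clock: 29.7
tool_pos: [0.5306, 0.0054, 0.1418]
eef_rot: [0.034, 0.999, 0.001, 0.0]
contact_force: [1.3, 0.3, 0.1]
opening: 0.271
```

>>> play_rows(commands=[{"travel": [-0.064, -0.5, 0], "delta_rot": [0, 0, 0], "gripper": -1}, {"travel": [-0.064, -0.864, 0], "delta_rot": [0, 0, 0], "gripper": -1}, {"travel": [-0.064, -0.864, 0], "delta_rot": [0, 0, 0], "gripper": -1}, {"travel": [-0.064, -0.864, 0], "delta_rot": [0, 0, 0], "gripper": -1}])

```text
clock: 30.2
tool_pos: [0.532, -0.1227, 0.1422]
eef_rot: [0.033, 0.999, 0.001, 0.001]
contact_force: [1.1, 0.9, -0.2]
opening: 0.266
```

Run:
```python
from h import *
import h; h.RC=np.array([.5355,-.2505]); s=rest2w(0,0,h.RC); ty=175.8
st=r.get_state(); print(st["tool_pos"],st["opening"])
plan([(*s,.14,ty,"S1"),(*s,.060,ty,"low")])
survey("scene")
```

```text
[ 0.53197811 -0.12274086  0.14215616] 0.265804341174897
  S1 [-0.08, -0.848, 0.012] [0.001, 0.001, 0.002]
  low [-0.079, -0.85, 0.545] [0.001, 0.001, 0.002]
scene grip
   [641.2, -102.3] 87.4 [51.1, 14.8] 170.3 [313.0, 221.0] 141 114.0
scene felt
   [539.7, -220.9] 86.1 [151.1, 36.6] 49.2 [244.0, 248.0] 789 101.0
   [530.9, -339.9] -4.0 [34.8, 31.6] 49.1 [203.0, 277.0] 184 101.0
scene binall
   [427.7, 346.2] 16.3 [67.0, 31.7] 29.2 [369.0, 106.0] 164 146.0
   [439.4, 276.0] 3.2 [66.8, 28.3] 29.4 [355.0, 121.0] 177 146.0
scene onrest
   [537.4, -312.8] -4.4 [67.5, 24.8] 72.9 [213.0, 268.0] 299 44.0
scene tray
   [501.2, 64.5] 1.5 [41.6, 26.9] 27.3 [318.0, 177.0] 123 207.0
   [500.0, 16.2] -2.7 [47.7, 26.1] 26.8 [304.0, 187.0] 143 207.0
```

>>> play_rows(commands=[{"travel": [-0.08, -0.45, 0], "delta_rot": [0, 0, 0], "gripper": -1}, {"travel": [-0.08, -0.848, 0], "delta_rot": [0, 0, 0], "gripper": -1}, {"travel": [-0.08, -0.848, 0], "delta_rot": [0, 0, 0], "gripper": -1}, {"travel": [-0.08, -0.848, 0.25], "delta_rot": [0, 0, 0], "gripper": -1}, {"travel": [-0.08, -0.848, 0.42], "delta_rot": [0, 0, 0], "gripper": -1}, {"travel": [-0.08, -0.848, 0.505], "delta_rot": [0, 0, 0], "gripper": -1}, {"travel": [-0.08, -0.848, 0.505], "delta_rot": [0, 0, 0], "gripper": -1}])

```text
clock: 31.12
tool_pos: [0.5349, -0.2513, 0.0662]
eef_rot: [0.033, 0.999, 0.001, 0.0]
contact_force: [-0.1, 0.3, 0.5]
opening: 0.267
```

>>> play_rows(commands=[{"travel": [0, 0, 0], "delta_rot": [0, 0, 0], "gripper": -0.2}, {"travel": [0, 0, 0], "delta_rot": [0, 0, 0], "gripper": -0.2}, {"travel": [0, 0, 0], "delta_rot": [0, 0, 0], "gripper": -0.2}, {"travel": [0, 0, -0.2], "delta_rot": [0, 0, 0], "gripper": -0.09}, {"travel": [0, 0, -0.52], "delta_rot": [0, 0, 0], "gripper": -0.09}, {"travel": [0, 0, -0.52], "delta_rot": [0, 0, 0], "gripper": -0.09}])

```text
clock: 31.88
tool_pos: [0.5365, -0.2539, 0.1478]
eef_rot: [0.035, 0.999, -0.001, 0.004]
contact_force: [-0.3, 0.2, -1.1]
opening: 0.457
```

>>> play_rows(commands=[{"travel": [0.106, 0.864, 0], "delta_rot": [0, 0, 0], "gripper": -0.09}, {"travel": [0.106, 0.864, 0], "delta_rot": [0, 0, 0], "gripper": -0.09}, {"travel": [0.106, 0.864, 0], "delta_rot": [0, 0, 0], "gripper": -0.09}, {"travel": [0.106, 0.864, 0], "delta_rot": [0, 0, 0], "gripper": -0.09}])

```text
clock: 32.38
tool_pos: [0.5267, -0.1235, 0.1436]
eef_rot: [0.034, 0.999, -0.0, -0.0]
contact_force: [-0.0, -0.9, -0.4]
opening: 0.457
```

>>> play_rows(commands=[{"travel": [0.201, 0.922, 0], "delta_rot": [0, 0, 0], "gripper": -0.09}, {"travel": [0.201, 0.922, 0], "delta_rot": [0, 0, 0], "gripper": -0.09}, {"travel": [0.201, 0.922, 0], "delta_rot": [0, 0, 0], "gripper": -0.09}, {"travel": [0.201, 0.922, 0], "delta_rot": [0, 0, 0], "gripper": -0.09}])

```text
clock: 32.88
tool_pos: [0.5068, 0.0157, 0.1438]
eef_rot: [0.035, 0.999, -0.001, -0.0]
contact_force: [0.2, -0.9, -0.4]
opening: 0.455
```

>>> play_rows(commands=[{"travel": [0.328, 0.845, 0], "delta_rot": [0, 0, -0.023], "gripper": -0.09}, {"travel": [0.328, 0.845, 0], "delta_rot": [0, 0, -0.023], "gripper": -0.09}, {"travel": [0.328, 0.845, 0], "delta_rot": [0, 0, -0.023], "gripper": -0.09}, {"travel": [0.328, 0.845, 0], "delta_rot": [0, 0, -0.023], "gripper": -0.09}])

```text
clock: 33.38
tool_pos: [0.4671, 0.1443, 0.1436]
eef_rot: [-0.0, 1.0, -0.001, 0.0]
contact_force: [0.2, -0.4, 0.2]
opening: 0.455
```

Run:
```python
from h import *
import h; h.RC=np.array([.5355,-.2505]); s=rest2w(0,.062,h.RC); ty=175.8
st=r.get_state(); print(st["tool_pos"],st["opening"])
survey("top"); survey("scene")
plan([(.43,.28,.14,197,"n4"),(.424,.3465,.14,197,"*above C"),(.424,.3465,.017,197,"C"),(.424,.3465,.14,197,"*lift"),
(.47,.22,.14,185,"*m1"),(.51,.08,.14,ty,"*m2"),(.54,-.06,.14,ty,"*m3"),(*s,.14,ty,"*S2"),(*s,.061,ty,"low")])
```

```text
[0.46706247 0.14432317 0.14363997] 0.4548423671379143
top grip
   [636.0, -101.6] 85.0 [51.6, 10.6] 173.1 [288.0, 166.0] 95 217.0
top felt
   [538.7, -192.7] 86.4 [91.6, 32.4] 51.3 [319.0, 218.0] 414 129.0
   [532.2, -284.3] 88.1 [31.5, 30.2] 51.4 [353.0, 223.0] 138 129.0
   [527.8, -342.3] -2.3 [28.6, 21.1] 51.1 [375.0, 226.0] 87 129.0
top binall
   [424.5, 346.9] 18.0 [66.5, 25.5] 30.4 [113.0, 248.0] 248 92.0
top onrest
   [535.6, -250.3] -2.8 [66.5, 24.6] 75.0 [341.0, 220.0] 249 87.0
   [534.6, -312.5] -4.2 [66.3, 24.6] 74.9 [365.0, 222.0] 252 87.0
top tray
scene grip
   [641.0, -102.1] 86.8 [52.7, 14.5] 170.5 [313.0, 221.0] 141 89.0
   [536.6, -248.6] -25.7 [35.4, 13.6] 73.3 [233.0, 249.0] 28 89.0
   [562.0, -317.4] 44.4 [25.4, 19.3] 72.2 [219.0, 275.0] 35 89.0
scene felt
   [542.8, -189.1] 86.0 [87.8, 36.6] 49.0 [255.0, 241.0] 446 103.0
   [536.9, -279.5] -3.3 [36.4, 34.5] 49.0 [225.0, 262.0] 185 103.0
   [531.4, -340.0] -4.1 [35.9, 31.2] 49.2 [203.0, 277.0] 184 103.0
scene binall
   [431.7, 347.0] 14.3 [60.4, 33.1] 28.7 [370.0, 107.0] 150 136.0
   [441.4, 276.0] 2.9 [63.6, 26.9] 29.1 [355.0, 122.0] 164 136.0
scene onrest
   [539.0, -251.7] -3.8 [68.0, 25.3] 72.6 [234.0, 251.0] 290 50.0
   [538.1, -313.1] -4.1 [67.8, 24.9] 72.8 [213.0, 268.0] 296 50.0
scene tray
   [489.1, 65.4] -3.1 [67.3, 27.7] 27.0 [314.0, 174.0] 215 200.0
   [488.8, 16.2] -2.3 [69.3, 25.3] 27.0 [301.0, 184.0] 213 200.0
  n4 [0.25, 0.913, 0.021] [-0.001, -0.0, -0.095]
--call
  above C [-0.092, 0.435, -0.0] [0.0, -0.0, 0.0]
  C [-0.092, 0.435, 0.82] [0.0, -0.0, 0.0]
--call
  lift [0.0, 0.0, -0.82] [0.0, -0.0, 0.0]
--call
  m1 [-0.046, -0.896, -0.001] [0.0, -0.0, 0.067]
--call
  m2 [-0.186, -0.953, 0.0] [0.0, -0.0, 0.051]
--call
  m3 [-0.268, -0.916, -0.0] [0.0, -0.0, -0.0]
--call
  S2 [-0.064, -0.855, -0.0] [0.0, -0.0, -0.0]
  low [-0.064, -0.855, 0.526] [0.0, -0.0, -0.0]
```

>>> play_rows(commands=[{"travel": [0.25, 0.913, 0.02], "delta_rot": [0, 0, -0.095], "gripper": -0.09}, {"travel": [0.25, 0.913, 0.02], "delta_rot": [0, 0, -0.095], "gripper": -0.09}, {"travel": [0.25, 0.913, 0.02], "delta_rot": [0, 0, -0.095], "gripper": -0.09}, {"travel": [0.25, 0.913, 0.02], "delta_rot": [0, 0, -0.095], "gripper": -0.09}, {"travel": [0.25, 0.913, 0.02], "delta_rot": [0, 0, -0.095], "gripper": -0.09}])

```text
clock: 34.1
tool_pos: [0.4295, 0.28, 0.1405]
eef_rot: [-0.148, 0.989, -0.002, -0.0]
contact_force: [0.3, -0.1, -0.0]
opening: 0.452
```

>>> play_rows(commands=[{"travel": [-0.092, 0.42, 0], "delta_rot": [0, 0, 0], "gripper": -0.09}, {"travel": [-0.092, 0.42, 0], "delta_rot": [0, 0, 0], "gripper": -0.09}, {"travel": [-0.092, 0.42, 0.3], "delta_rot": [0, 0, 0], "gripper": -0.09}, {"travel": [-0.092, 0.42, 0.6], "delta_rot": [0, 0, 0], "gripper": -0.09}, {"travel": [-0.092, 0.42, 0.82], "delta_rot": [0, 0, 0], "gripper": -0.09}, {"travel": [-0.092, 0.42, 0.82], "delta_rot": [0, 0, 0], "gripper": -0.09}, {"travel": [-0.092, 0.42, 0.82], "delta_rot": [0, 0, 0], "gripper": -1}, {"travel": [-0.092, 0.42, 0.82], "delta_rot": [0, 0, 0], "gripper": -1}, {"travel": [-0.092, 0.42, 0.82], "delta_rot": [0, 0, 0], "gripper": -1}, {"travel": [-0.092, 0.42, 0.82], "delta_rot": [0, 0, 0], "gripper": -1}], force=30)

```text
clock: 35.35
tool_pos: [0.4232, 0.3473, 0.0187]
eef_rot: [-0.15, 0.989, -0.0, 0.001]
contact_force: [0.5, -2.1, 5.6]
opening: 0.266
```

>>> play_rows(commands=[{"travel": [0, 0, -0.3], "delta_rot": [0, 0, 0], "gripper": -1}, {"travel": [0, 0, -0.6], "delta_rot": [0, 0, 0], "gripper": -1}, {"travel": [0, 0, -0.82], "delta_rot": [0, 0, 0], "gripper": -1}, {"travel": [0, 0, -0.82], "delta_rot": [0, 0, 0], "gripper": -1}])

```text
clock: 35.85
tool_pos: [0.4235, 0.3492, 0.1433]
eef_rot: [-0.15, 0.989, 0.002, 0.002]
contact_force: [0.3, 0.0, -1.0]
opening: 0.272
```

>>> play_rows(commands=[{"travel": [-0.03, -0.5, 0], "delta_rot": [0, 0, 0.067], "gripper": -1}, {"travel": [-0.046, -0.896, 0], "delta_rot": [0, 0, 0.067], "gripper": -1}, {"travel": [-0.046, -0.896, 0], "delta_rot": [0, 0, 0.067], "gripper": -1}, {"travel": [-0.046, -0.896, 0], "delta_rot": [0, 0, 0.067], "gripper": -1}])

```text
clock: 36.35
tool_pos: [0.469, 0.221, 0.1403]
eef_rot: [-0.045, 0.999, 0.0, -0.001]
contact_force: [0.2, 0.2, -0.4]
opening: 0.27
```

>>> play_rows(commands=[{"travel": [-0.1, -0.5, 0], "delta_rot": [0, 0, 0.051], "gripper": -1}, {"travel": [-0.186, -0.953, 0], "delta_rot": [0, 0, 0.051], "gripper": -1}, {"travel": [-0.186, -0.953, 0], "delta_rot": [0, 0, 0.051], "gripper": -1}, {"travel": [-0.186, -0.953, 0], "delta_rot": [0, 0, 0.051], "gripper": -1}])

```text
clock: 36.85
tool_pos: [0.5101, 0.0822, 0.1407]
eef_rot: [0.035, 0.999, 0.001, -0.0]
contact_force: [0.8, 0.6, -1.1]
opening: 0.266
```

>>> play_rows(commands=[{"travel": [-0.134, -0.5, 0], "delta_rot": [0, 0, 0], "gripper": -1}, {"travel": [-0.268, -0.916, 0], "delta_rot": [0, 0, 0], "gripper": -1}, {"travel": [-0.268, -0.916, 0], "delta_rot": [0, 0, 0], "gripper": -1}, {"travel": [-0.268, -0.916, 0], "delta_rot": [0, 0, 0], "gripper": -1}])

```text
clock: 37.35
tool_pos: [0.5412, -0.0563, 0.141]
eef_rot: [0.034, 0.999, 0.001, 0.0]
contact_force: [0.7, 0.7, -0.7]
opening: 0.272
```

Run:
```python
from h import *
import h; h.RC=np.array([.5355,-.2505]); s=rest2w(0,.062,h.RC); ty=175.8
st=r.get_state(); print(st["tool_pos"],st["opening"])
plan([(*s,.14,ty,"S2"),(*s,.060,ty,"low")])
survey("scene")
```

```text
[ 0.54119176 -0.05631022  0.14097604] 0.27182704475313346
  S2 [-0.052, -0.881, 0.005] [0.001, 0.0, 0.002]
  low [-0.052, -0.882, 0.538] [0.001, 0.0, 0.002]
scene grip
   [640.6, -102.1] 84.6 [51.3, 14.5] 170.2 [313.0, 221.0] 139 90.0
   [551.4, -247.2] -11.1 [33.0, 8.6] 73.9 [239.0, 254.0] 27 90.0
   [556.7, -317.2] 1.2 [27.0, 17.1] 73.1 [217.0, 274.0] 36 90.0
scene felt
   [542.1, -189.8] 85.3 [88.2, 35.9] 49.3 [255.0, 241.0] 449 85.0
   [535.4, -279.8] -2.8 [36.7, 34.0] 49.5 [225.0, 262.0] 184 85.0
   [531.1, -340.0] -5.3 [35.9, 31.0] 48.9 [203.0, 277.0] 184 85.0
scene binall
   [439.8, 275.8] 4.1 [65.4, 29.3] 28.8 [355.0, 121.0] 177 205.0
scene onrest
   [538.5, -251.5] -4.2 [68.6, 24.5] 72.8 [234.0, 251.0] 291 42.0
   [537.4, -312.8] -4.1 [68.2, 24.6] 73.0 [213.0, 268.0] 300 42.0
scene tray
   [505.5, 63.4] -14.7 [35.6, 27.9] 26.5 [318.0, 179.0] 91 199.0
   [513.7, 21.9] 0.1 [18.9, 11.9] 27.3 [309.0, 189.0] 30 199.0
```

>>> play_rows(commands=[{"travel": [-0.052, -0.45, 0], "delta_rot": [0, 0, 0], "gripper": -1}, {"travel": [-0.052, -0.885, 0], "delta_rot": [0, 0, 0], "gripper": -1}, {"travel": [-0.052, -0.885, 0], "delta_rot": [0, 0, 0], "gripper": -1}, {"travel": [-0.052, -0.885, 0.25], "delta_rot": [0, 0, 0], "gripper": -1}, {"travel": [-0.052, -0.885, 0.42], "delta_rot": [0, 0, 0], "gripper": -1}, {"travel": [-0.052, -0.885, 0.508], "delta_rot": [0, 0, 0], "gripper": -1}, {"travel": [-0.052, -0.885, 0.508], "delta_rot": [0, 0, 0], "gripper": -1}])

```text
clock: 38.28
tool_pos: [0.5396, -0.1887, 0.0646]
eef_rot: [0.033, 0.999, 0.001, -0.0]
contact_force: [0.2, 0.1, -0.5]
opening: 0.267
```

>>> play_rows(commands=[{"travel": [0, 0, 0], "delta_rot": [0, 0, 0], "gripper": -0.2}, {"travel": [0, 0, 0], "delta_rot": [0, 0, 0], "gripper": -0.2}, {"travel": [0, 0, 0], "delta_rot": [0, 0, 0], "gripper": -0.2}, {"travel": [0, 0, -0.2], "delta_rot": [0, 0, 0], "gripper": -0.09}, {"travel": [0, 0, -0.6], "delta_rot": [0, 0, 0], "gripper": 0.2}, {"travel": [0, 0, -0.95], "delta_rot": [0, 0, 0], "gripper": 0.2}, {"travel": [0, 0, -0.95], "delta_rot": [0, 0, 0], "gripper": 0.2}])

```text
clock: 39.15
tool_pos: [0.542, -0.1911, 0.2117]
eef_rot: [0.035, 0.999, -0.001, 0.004]
contact_force: [-0.1, 0.2, -0.1]
opening: 0.601
```

>>> play_rows(commands=[{"travel": [0.15, 0.6, -0.4], "delta_rot": [0, 0, 0], "gripper": 0.2}, {"travel": [0.15, 0.6, -0.4], "delta_rot": [0, 0, 0], "gripper": 0.2}, {"travel": [0.15, 0.6, -0.4], "delta_rot": [0, 0, 0], "gripper": 0.2}, {"travel": [0.15, 0.6, -0.4], "delta_rot": [0, 0, 0], "gripper": 0.2}])

```text
clock: 39.65
tool_pos: [0.5224, -0.1011, 0.2663]
eef_rot: [0.035, 0.999, -0.001, -0.001]
contact_force: [0.8, -1.4, -0.4]
opening: 0.598
```

Run:
```python
from h import *
st=r.get_state(); print(st["tool_pos"],st["opening"])
survey("top"); s=survey("scene"); save(s,"scene2.png",(60,60,460,360),2)
plan([(.637,-.098,.25,86,"above"),(.637,-.098,.2,86,"lower")])
```

```text
[ 0.52243156 -0.10114797  0.26630108] 0.5984510053630273
top grip
top felt
top binall
   [435.4, 275.9] 4.1 [64.8, 25.7] 30.7 [140.0, 246.0] 245 222.0
top onrest
top tray
   [485.0, 65.4] -1.4 [65.9, 24.5] 28.9 [221.0, 233.0] 230 222.0
   [485.3, 17.3] -2.4 [65.9, 24.6] 28.9 [239.0, 234.0] 225 222.0
scene grip
   [641.2, -102.3] 86.4 [52.8, 14.9] 170.3 [313.0, 221.0] 136 77.0
   [550.1, -192.9] -1.3 [54.3, 18.2] 69.7 [257.0, 243.0] 68 77.0
   [523.0, -246.0] -23.9 [26.0, 13.0] 73.8 [230.0, 245.0] 25 77.0
   [555.4, -255.1] -1.7 [34.1, 20.1] 68.7 [236.0, 259.0] 44 77.0
   [525.2, -315.7] 10.4 [37.6, 21.5] 72.6 [209.0, 265.0] 62 77.0
   [558.3, -317.6] -14.6 [23.7, 22.3] 72.8 [218.0, 275.0] 38 77.0
scene felt
   [544.1, -157.4] -3.6 [34.2, 22.9] 49.4 [266.0, 233.0] 112 91.0
   [540.9, -216.1] -8.8 [35.1, 34.7] 48.9 [246.0, 247.0] 175 91.0
   [535.9, -279.5] -2.4 [35.5, 33.0] 48.7 [225.0, 262.0] 185 91.0
   [532.4, -340.5] -4.4 [33.9, 30.8] 49.2 [203.0, 277.0] 181 91.0
scene binall
   [438.7, 275.2] 3.2 [68.5, 31.1] 29.3 [355.0, 121.0] 177 205.0
scene onrest
   [543.6, -188.4] -4.4 [67.4, 26.1] 73.1 [255.0, 237.0] 284 51.0
   [540.1, -251.8] -4.8 [67.2, 25.4] 73.0 [234.0, 252.0] 292 51.0
   [538.8, -313.5] -5.0 [66.4, 24.6] 72.9 [213.0, 268.0] 301 51.0
scene tray
   [488.6, 64.6] -1.8 [66.5, 26.5] 27.0 [314.0, 174.0] 211 205.0
   [488.0, 16.1] -1.3 [69.1, 26.0] 26.8 [301.0, 184.0] 218 205.0
  above [-0.76, 0.079, 0.104] [-0.001, -0.0, 0.499]
  lower [-0.761, 0.08, 0.438] [-0.001, -0.0, 0.499]
```

View pics/scene2.png

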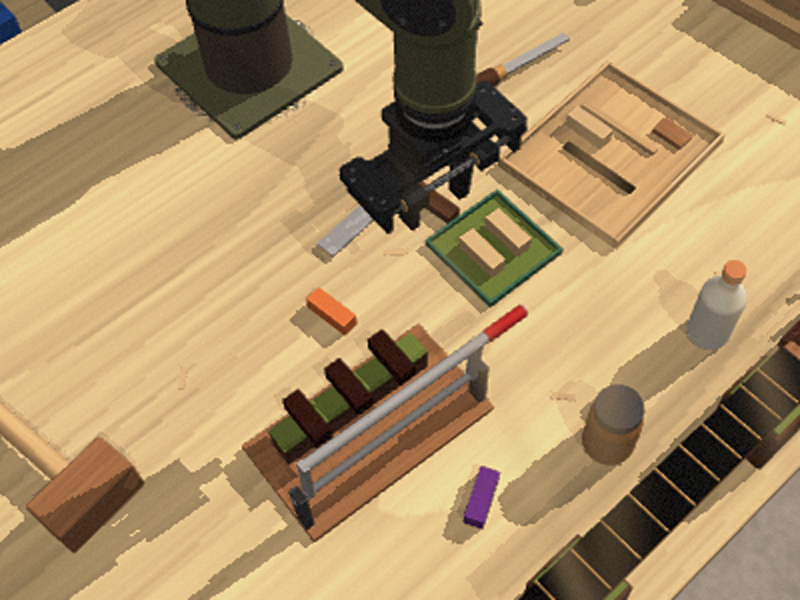

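>>> play_rows(commands=[{"travel": [-0.76, 0.08, 0.1], "delta_rot": [0, 0, 0.499], "gripper": 0.2}, {"travel": [-0.76, 0.08, 0.1], "delta_rot": [0, 0, 0.499], "gripper": 0.2}, {"travel": [-0.76, 0.08, 0.1], "delta_rot": [0, 0, 0.499], "gripper": 0.2}, {"travel": [-0.76, 0.08, 0.1], "delta_rot": [0, 0, 0.499], "gripper": 0.2}, {"travel": [-0.76, 0.08, 0.1], "delta_rot": [0, 0, 0.499], "gripper": 0.2}, {"travel": [-0.76, 0.08, 0.1], "delta_rot": [0, 0, 0.499], "gripper": 0.2}, {"travel": [-0.76, 0.08, 0.1], "delta_rot": [0, 0, 0.499], "gripper": 0.2}, {"travel": [-0.76, 0.08, 0.1], "delta_rot": [0, 0, 0.499], "gripper": 0.2}, {"travel": [-0.76, 0.08, 0.1], "delta_rot": [0, 0, 0.499], "gripper": 0.2}, {"travel": [-0.76, 0.08, 0.1], "delta_rot": [0, 0, 0.499], "gripper": 0.2}, {"travel": [-0.76, 0.08, 0.1], "delta_rot": [0, 0, 0.499], "gripper": 0.2}])

```text
clock: 41.12
tool_pos: [0.6373, -0.0965, 0.2516]
eef_rot: [0.73, 0.684, -0.001, -0.0]
contact_force: [-0.5, 0.0, -0.7]
opening: 0.598
```

Run:
```python
from h import *
st=r.get_state(); print(st["tool_pos"],st["opening"])
s=viewer.snapshot("wrist"); W=cloud(s); H=hsv(s)
m=((H[...,0]<6)|(H[...,0]>174))&(H[...,1]>150)&(W[...,2]>.05)
for b in blobs(W,m): print(b)
print(np.nanpercentile(W[m][:,2],98))
```

```text
[ 0.63731967 -0.09654071  0.25161105] 0.5982990809491666
{'c': array([ 637.6, -102.6]), 'yaw': 86.1, 'size': array([54.4, 15.8]), 'z': 170.6, 'px': array([285., 220.]), 'n': 1804}
{'c': array([ 525.2, -301.1]), 'yaw': -1.4, 'size': array([15.1,  2.3]), 'z': 56.3, 'px': array([196., 367.]), 'n': 46}
0.1728400832307454
```

>>> play_rows(commands=[{"travel": [0, 0, 0.3], "delta_rot": [0, 0, 0], "gripper": 0.2}, {"travel": [0, 0, 0.6], "delta_rot": [0, 0, 0], "gripper": 0.2}, {"travel": [0, 0, 0.704], "delta_rot": [0, 0, 0], "gripper": 0.2}, {"travel": [0, 0, 0.704], "delta_rot": [0, 0, 0], "gripper": 0.2}, {"travel": [0, 0, 0.704], "delta_rot": [0, 0, 0], "gripper": -1}, {"travel": [0, 0, 0.704], "delta_rot": [0, 0, 0], "gripper": -1}, {"travel": [0, 0, 0.704], "delta_rot": [0, 0, 0], "gripper": -1}, {"travel": [0, 0, 0.704], "delta_rot": [0, 0, 0], "gripper": -1}, {"travel": [0, 0, 0.704], "delta_rot": [0, 0, 0], "gripper": -1}], force=25)

```text
clock: 42.3
tool_pos: [0.6379, -0.0958, 0.1472]
eef_rot: [0.73, 0.683, 0.0, 0.0]
contact_force: [-0.5, -0.2, 1.6]
opening: 0.166
```

>>> play_rows(commands=[{"travel": [0, -0.081, 0], "delta_rot": [0, 0, 0], "gripper": -1}, {"travel": [0, -0.165, 0.012], "delta_rot": [0, 0, 0], "gripper": -1}, {"travel": [0, -0.247, 0.037], "delta_rot": [0, 0, 0], "gripper": -1}, {"travel": [0, -0.323, 0.074], "delta_rot": [0, 0, 0], "gripper": -1}, {"travel": [0, -0.394, 0.121], "delta_rot": [0, 0, 0], "gripper": -1}, {"travel": [0, -0.456, 0.179], "delta_rot": [0, 0, 0], "gripper": -1}, {"travel": [0, -0.509, 0.245], "delta_rot": [0, 0, 0], "gripper": -1}, {"travel": [0, -0.551, 0.319], "delta_rot": [0, 0, 0], "gripper": -1}, {"travel": [0, -0.583, 0.398], "delta_rot": [0, 0, 0], "gripper": -1}, {"travel": [0, -0.602, 0.481], "delta_rot": [0, 0, 0], "gripper": -1}, {"travel": [0, -0.606, 0.525], "delta_rot": [0, 0, 0], "gripper": -1}, {"travel": [0, -0.606, 0.525], "delta_rot": [0, 0, 0], "gripper": -1}])

```text
clock: 43.8
tool_pos: [0.548, -0.0893, 0.0673]
eef_rot: [0.73, 0.684, 0.001, 0.0]
contact_force: [6.3, 0.7, -2.9]
opening: 0.145
```

>>> play_rows(commands=[{"travel": [0, 0, 0.015], "delta_rot": [0, 0, 0], "gripper": -1}, {"travel": [0, 0, 0.03], "delta_rot": [0, 0, 0], "gripper": -1}, {"travel": [0, 0, 0.04], "delta_rot": [0, 0, 0], "gripper": -1}, {"travel": [0, 0, 0.04], "delta_rot": [0, 0, 0], "gripper": -1}])

```text
clock: 44.3
tool_pos: [0.5473, -0.0893, 0.0619]
eef_rot: [0.73, 0.684, 0.001, 0.0]
contact_force: [5.2, 2.7, 1.3]
opening: 0.144
```

Run:
```python
from h import *
st=r.get_state(); print(st["tool_pos"],st["opening"],st["contact_force"])
survey("scene")
```

```text
[ 0.54732025 -0.08926785  0.06192975] 0.1435311579665188 [5.24875034 2.71737826 1.29037409]
scene grip
   [543.2, -112.3] -25.5 [32.9, 16.4] 93.3 [280.0, 215.0] 34 45.0
   [563.1, -257.8] 10.4 [20.9, 16.8] 72.5 [238.0, 260.0] 31 45.0
scene felt
   [547.9, -158.6] -7.3 [27.3, 23.6] 48.8 [266.0, 234.0] 90 86.0
   [543.8, -216.7] 88.2 [34.3, 28.3] 49.8 [247.0, 248.0] 136 86.0
   [539.9, -279.5] 83.7 [33.9, 26.9] 49.3 [226.0, 263.0] 145 86.0
   [536.4, -340.0] 86.0 [31.4, 28.7] 49.0 [204.0, 278.0] 143 86.0
scene binall
   [439.5, 275.4] 0.4 [67.6, 29.9] 29.0 [355.0, 121.0] 171 209.0
scene onrest
   [519.0, -186.5] -89.6 [25.4, 18.7] 73.6 [249.0, 229.0] 69 42.0
   [559.7, -190.1] -5.6 [37.1, 24.9] 72.4 [260.0, 242.0] 153 42.0
   [513.9, -250.0] 82.0 [23.6, 18.9] 72.8 [227.0, 244.0] 74 42.0
   [555.3, -252.4] -5.0 [34.8, 24.2] 72.7 [238.0, 256.0] 157 42.0
   [511.7, -311.2] 84.8 [23.5, 15.6] 73.4 [206.0, 259.0] 60 42.0
   [553.1, -314.1] -5.4 [37.7, 24.9] 72.7 [217.0, 272.0] 171 42.0
scene tray
   [488.0, 64.8] -2.7 [68.3, 26.6] 27.0 [315.0, 175.0] 192 205.0
   [509.9, 15.9] -89.1 [26.8, 25.0] 27.2 [307.0, 189.0] 79 205.0
```

>>> play_rows(commands=[{"travel": [0, 0, 0.02], "delta_rot": [0, 0, 0], "gripper": -1}, {"travel": [0, 0, 0.04], "delta_rot": [0, 0, 0], "gripper": -1}, {"travel": [0, 0, 0.04], "delta_rot": [0, 0, 0], "gripper": -1}])

```text
clock: 44.72
tool_pos: [0.5468, -0.0893, 0.0556]
eef_rot: [0.73, 0.684, 0.0, -0.0]
contact_force: [3.9, 2.4, 0.6]
opening: 0.136
```

>>> play_rows(commands=[{"travel": [0, 0, 0], "delta_rot": [0, 0, 0], "gripper": 0.2}, {"travel": [0, 0, 0], "delta_rot": [0, 0, 0], "gripper": 0.2}, {"travel": [0, 0, 0], "delta_rot": [0, 0, 0], "gripper": 0.2}, {"travel": [0, 0, 0], "delta_rot": [0, 0, 0], "gripper": 0.2}, {"travel": [0, 0, -0.4], "delta_rot": [0, 0, 0], "gripper": 0.2}, {"travel": [0, 0, -0.95], "delta_rot": [0, 0, 0], "gripper": 0.2}, {"travel": [0, 0, -0.95], "delta_rot": [0, 0, 0], "gripper": 0.2}, {"travel": [0, 0, -0.95], "delta_rot": [0, 0, 0], "gripper": 0.2}])

```text
clock: 45.72
tool_pos: [0.5476, -0.0901, 0.2]
eef_rot: [0.73, 0.683, 0.001, 0.001]
contact_force: [-0.5, 0.2, -0.7]
opening: 0.598
```

>>> play_rows(commands=[{"travel": [0.9, -0.4, -0.4], "delta_rot": [0, 0, 0], "gripper": 0.2}, {"travel": [0.9, -0.4, -0.4], "delta_rot": [0, 0, 0], "gripper": 0.2}, {"travel": [0.9, -0.4, -0.4], "delta_rot": [0, 0, 0], "gripper": 0.2}, {"travel": [0.9, -0.4, -0.4], "delta_rot": [0, 0, 0], "gripper": 0.2}, {"travel": [0.9, -0.4, -0.4], "delta_rot": [0, 0, 0], "gripper": 0.2}])

```text
clock: 46.35
tool_pos: [0.4954, 0.0473, 0.2571]
eef_rot: [0.73, 0.683, -0.002, -0.0]
contact_force: [-0.2, -0.6, -0.9]
opening: 0.599
```

Run:
```python
from h import *
st=r.get_state(); print(st["tool_pos"],st["opening"],st["contact_force"])
s=survey("scene"); save(s,"scene3.png",(60,60,460,360),2)
W=cloud(s); x,y,z=W[...,0],W[...,1],W[...,2]
for a,b in ((-.33,-.3),(-.24,-.2),(-.12,-.08)):
    m=(y>a)&(y<b)&(x>.5)&(x<.57)&(z>.079); print(a,m.sum(),np.percentile(z[m],[50,90,98]).round(4),np.median(x[m]).round(4))
```

```text
[0.49543478 0.04731883 0.25709695] 0.5985401730517179 [-0.15733423 -0.63122191 -0.89557995]
scene grip
   [550.0, -95.9] 86.6 [52.7, 13.5] 88.5 [286.0, 212.0] 116 78.0
   [520.2, -189.0] 86.9 [20.4, 15.6] 72.8 [249.0, 230.0] 31 78.0
   [555.5, -253.0] 0.5 [35.9, 21.9] 71.8 [239.0, 257.0] 53 78.0
   [561.6, -315.4] 84.2 [22.9, 18.7] 71.9 [219.0, 277.0] 36 78.0
scene felt
   [549.2, -158.3] -2.5 [25.1, 23.7] 49.0 [267.0, 235.0] 80 85.0
   [545.6, -216.8] 82.9 [33.9, 25.1] 49.7 [247.0, 248.0] 125 85.0
   [541.4, -279.6] -89.8 [33.5, 25.7] 49.0 [226.0, 263.0] 131 85.0
   [537.0, -340.1] 86.5 [30.9, 25.3] 49.2 [205.0, 278.0] 128 85.0
scene binall
   [455.2, 276.7] 6.8 [35.7, 28.7] 29.3 [359.0, 124.0] 86 198.0
scene onrest
   [520.2, -186.1] -88.1 [25.9, 20.3] 73.0 [249.0, 229.0] 76 51.0
   [559.5, -194.6] 1.7 [37.0, 35.3] 72.6 [259.0, 242.0] 149 51.0
   [514.7, -250.1] 78.6 [24.5, 22.3] 73.4 [228.0, 244.0] 82 51.0
   [556.0, -258.9] 86.1 [36.9, 32.4] 72.9 [238.0, 257.0] 148 51.0
   [514.6, -312.1] 81.7 [23.1, 20.5] 73.0 [207.0, 259.0] 72 51.0
   [553.2, -314.3] -3.9 [36.6, 25.0] 72.8 [217.0, 272.0] 165 51.0
scene tray
   [488.9, 64.2] 3.1 [68.2, 28.7] 26.5 [314.0, 174.0] 213 201.0
   [489.4, 16.4] 0.3 [68.4, 28.1] 26.9 [301.0, 185.0] 220 201.0
-0.33 83 [0.0875 0.0903 0.0912] 0.5355
-0.24 97 [0.087  0.0903 0.0914] 0.5421
-0.12 102 [0.0877 0.0912 0.0929] 0.551
```

View pics/scene3.png

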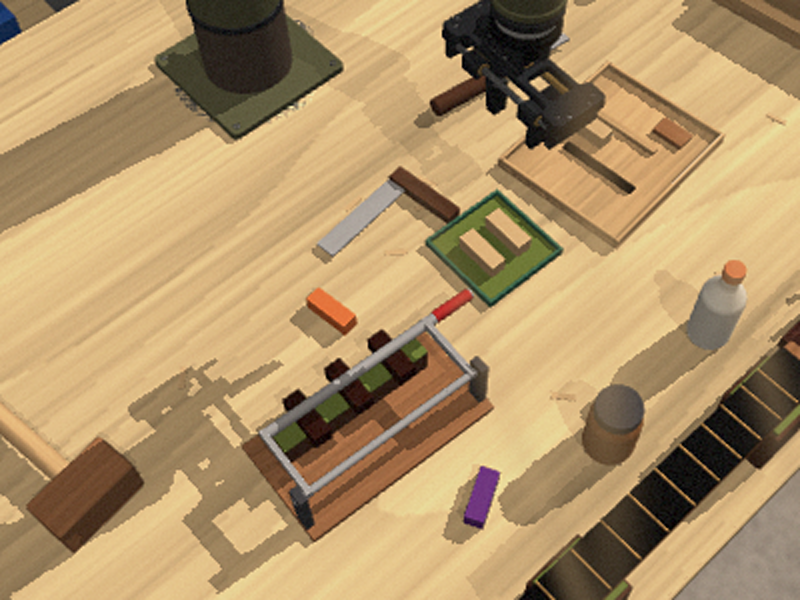

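The bar height reads about 0.035 rad, but with some doubt. The fingers slid down the grip on the last press. I'll press it down from above with shut fingertips and watch the force.

Run:
```python
from h import *
plan([(.548,-.093,.2,86,"above"),(.548,-.093,.105,86,"*low")])
```

```text
above [-0.906, 0.413, 0.381] [-0.001, 0.001, 0.0]
--call
  low [-0.001, -0.0, 0.634] [0.0, -0.0, 0.0]
```

>>> play_rows(commands=[{"travel": [-0.906, 0.413, 0.2], "delta_rot": [0, 0, 0], "gripper": -1}, {"travel": [-0.906, 0.413, 0.38], "delta_rot": [0, 0, 0], "gripper": -1}, {"travel": [-0.906, 0.413, 0.38], "delta_rot": [0, 0, 0], "gripper": -1}, {"travel": [-0.906, 0.413, 0.38], "delta_rot": [0, 0, 0], "gripper": -1}, {"travel": [-0.906, 0.413, 0.38], "delta_rot": [0, 0, 0], "gripper": -1}, {"travel": [-0.906, 0.413, 0.38], "delta_rot": [0, 0, 0], "gripper": -1}])

```text
clock: 47.15
tool_pos: [0.5488, -0.0896, 0.2019]
eef_rot: [0.729, 0.684, 0.0, -0.0]
contact_force: [0.1, -0.7, 0.1]
opening: 0.006
```

>>> play_rows(commands=[{"travel": [0, 0, 0.3], "delta_rot": [0, 0, 0], "gripper": -1}, {"travel": [0, 0, 0.55], "delta_rot": [0, 0, 0], "gripper": -1}, {"travel": [0, 0, 0.66], "delta_rot": [0, 0, 0], "gripper": -1}, {"travel": [0, 0, 0.66], "delta_rot": [0, 0, 0], "gripper": -1}])

```text
clock: 47.65
tool_pos: [0.5486, -0.0901, 0.1023]
eef_rot: [0.73, 0.684, -0.0, -0.0]
contact_force: [0.0, -0.7, 0.4]
opening: 0.004
```

>>> play_rows(commands=[{"travel": [0, 0, 0.02], "delta_rot": [0, 0, 0], "gripper": -1}, {"travel": [0, 0, 0.04], "delta_rot": [0, 0, 0], "gripper": -1}, {"travel": [0, 0, 0.05], "delta_rot": [0, 0, 0], "gripper": -1}, {"travel": [0, 0, 0.05], "delta_rot": [0, 0, 0], "gripper": -1}])

```text
clock: 48.15
tool_pos: [0.5488, -0.0909, 0.0952]
eef_rot: [0.73, 0.683, 0.0, 0.0]
contact_force: [-1.0, 0.1, 0.5]
opening: 0.006
```

>>> play_rows(commands=[{"travel": [0, 0, 0.01], "delta_rot": [0, 0, 0], "gripper": -1}, {"travel": [0, 0, 0.02], "delta_rot": [0, 0, 0], "gripper": -1}, {"travel": [0, 0, 0.025], "delta_rot": [0, 0, 0], "gripper": -1}, {"travel": [0, 0, 0.025], "delta_rot": [0, 0, 0], "gripper": -1}])

```text
clock: 48.65
tool_pos: [0.5487, -0.0908, 0.0912]
eef_rot: [0.73, 0.683, -0.0, -0.0]
contact_force: [0.7, 0.3, -0.3]
opening: 0.007
```

>>> play_rows(commands=[{"travel": [0, 0, 0.008], "delta_rot": [0, 0, 0], "gripper": -1}, {"travel": [0, 0, 0.014], "delta_rot": [0, 0, 0], "gripper": -1}, {"travel": [0, 0, 0.014], "delta_rot": [0, 0, 0], "gripper": -1}])

```text
clock: 49.02
tool_pos: [0.5486, -0.0908, 0.0894]
eef_rot: [0.73, 0.683, -0.0, 0.0]
contact_force: [-0.6, 0.2, 2.9]
opening: 0.007
```

>>> play_rows(commands=[{"travel": [0, 0, 0.006], "delta_rot": [0, 0, 0], "gripper": -1}, {"travel": [0, 0, 0.01], "delta_rot": [0, 0, 0], "gripper": -1}, {"travel": [0, 0, 0.01], "delta_rot": [0, 0, 0], "gripper": -1}])

```text
clock: 49.4
tool_pos: [0.5487, -0.0908, 0.089]
eef_rot: [0.73, 0.683, -0.0, 0.0]
contact_force: [-3.9, 1.4, 16.0]
opening: 0.007
```

>>> play_rows(commands=[{"travel": [0, 0, -0.3], "delta_rot": [0, 0, 0], "gripper": -1}, {"travel": [0, 0, -0.7], "delta_rot": [0, 0, 0], "gripper": -1}, {"travel": [0, 0, -0.95], "delta_rot": [0, 0, 0], "gripper": -1}, {"travel": [0, 0, -0.95], "delta_rot": [0, 0, 0], "gripper": -1}])

```text
clock: 49.9
tool_pos: [0.5509, -0.0908, 0.233]
eef_rot: [0.73, 0.683, 0.002, 0.003]
contact_force: [-0.2, -0.3, -0.9]
opening: 0.008
```

>>> play_rows(commands=[{"travel": [0.95, -0.4, -0.1], "delta_rot": [0, 0, 0], "gripper": -1}, {"travel": [0.95, -0.4, -0.1], "delta_rot": [0, 0, 0], "gripper": -1}, {"travel": [0.95, -0.4, -0.1], "delta_rot": [0, 0, 0], "gripper": -1}, {"travel": [0.95, -0.4, -0.1], "delta_rot": [0, 0, 0], "gripper": -1}])

```text
clock: 50.4
tool_pos: [0.4971, 0.0578, 0.2444]
eef_rot: [0.728, 0.685, -0.0, -0.001]
contact_force: [1.0, -1.2, 0.1]
opening: 0.005
```

>>> play_rows(commands=[{"travel": [0.95, 0, 0], "delta_rot": [0, 0, 0], "gripper": -1}, {"travel": [0.95, 0, 0], "delta_rot": [0, 0, 0], "gripper": -1}, {"travel": [0.95, 0, 0], "delta_rot": [0, 0, 0], "gripper": -1}, {"travel": [0.95, 0, 0], "delta_rot": [0, 0, 0], "gripper": -1}])

```text
clock: 50.9
tool_pos: [0.5078, 0.1969, 0.2441]
eef_rot: [0.73, 0.684, -0.001, 0.0]
contact_force: [-0.3, -0.5, -0.3]
opening: 0.007
```

Run:
```python
from h import *
st=r.get_state(); print(st["tool_pos"],st["contact_force"])
s=survey("top"); save(s,"top4.png",(80,110,480,330),2); survey("scene")
```

```text
[0.50782299 0.19689516 0.24407927] [-0.31217233 -0.45591511 -0.28809229]
top grip
   [545.8, -90.2] 85.7 [41.7, 7.4] 89.4 [279.0, 210.0] 38 177.0
top felt
   [533.1, -160.0] -86.8 [26.4, 14.0] 50.9 [306.0, 220.0] 53 92.0
   [528.7, -221.2] 85.8 [32.9, 14.4] 51.1 [329.0, 223.0] 68 92.0
   [524.8, -283.1] 85.7 [30.8, 15.0] 51.5 [353.0, 226.0] 65 92.0
   [521.2, -342.2] -89.0 [21.7, 14.1] 52.0 [375.0, 229.0] 44 92.0
top binall
   [435.3, 276.4] 4.3 [64.6, 25.8] 30.2 [140.0, 248.0] 205 210.0
top onrest
   [560.8, -189.1] -4.5 [24.5, 23.8] 74.8 [318.0, 208.0] 89 78.0
   [555.4, -251.8] -5.9 [26.0, 24.2] 75.3 [342.0, 211.0] 90 78.0
   [553.7, -313.6] -3.3 [28.5, 24.0] 75.1 [366.0, 214.0] 101 78.0
   [520.6, -184.2] 86.4 [28.7, 26.8] 75.2 [316.0, 223.0] 105 78.0
   [516.0, -249.4] -4.4 [27.0, 24.1] 75.2 [341.0, 227.0] 109 78.0
   [514.2, -310.6] -3.7 [25.7, 23.8] 74.8 [364.0, 229.0] 99 78.0
top tray
   [484.9, 65.4] -2.1 [65.6, 24.7] 29.0 [221.0, 233.0] 230 215.0
   [485.5, 17.3] -1.7 [66.0, 24.8] 28.9 [239.0, 234.0] 228 215.0
scene grip
   [549.8, -95.2] 89.8 [52.7, 14.0] 86.8 [285.0, 213.
[... 472 characters left out ...]
127 81.0
scene binall
   [439.5, 275.7] 1.8 [66.7, 28.7] 29.0 [355.0, 121.0] 171 199.0
scene onrest
   [520.4, -186.8] 85.6 [24.9, 22.2] 72.1 [249.0, 230.0] 83 56.0
   [570.8, -141.5] 17.2 [49.4, 16.3] 78.5 [276.0, 230.0] 28 56.0
   [561.8, -192.5] -2.7 [32.5, 28.4] 72.8 [260.0, 242.0] 148 56.0
   [518.3, -249.6] -6.4 [26.4, 24.7] 72.9 [228.0, 244.0] 87 56.0
   [557.3, -249.9] -10.1 [33.4, 32.5] 73.1 [238.0, 256.0] 156 56.0
   [515.5, -310.7] -88.7 [24.9, 21.4] 72.8 [207.0, 260.0] 76 56.0
   [555.0, -302.3] 87.9 [51.0, 35.4] 72.9 [217.0, 272.0] 182 56.0
scene tray
   [489.1, 64.3] -5.3 [68.2, 27.3] 27.0 [314.0, 174.0] 211 200.0
   [488.5, 16.2] -1.1 [66.5, 26.5] 26.6 [301.0, 184.0] 213 200.0
```

View pics/top4.png

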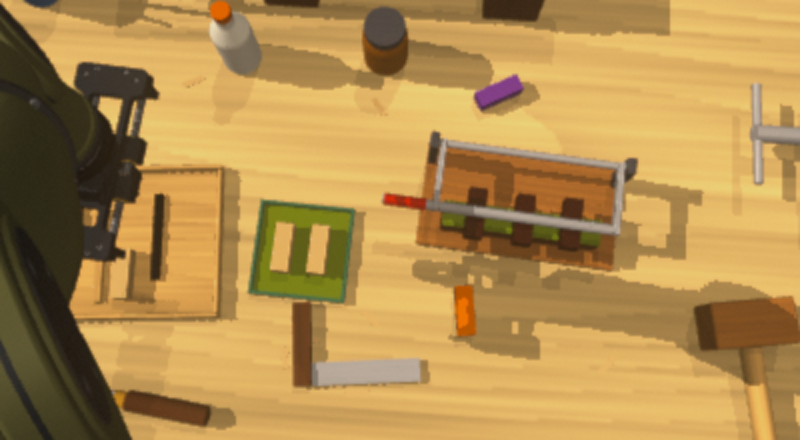

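The fingertips met 16 N at z = 0.089, which is where the grip top should be with the bar resting on the blocks. The top view shows the three rosewood blocks at crop (477,212), (523,219) and (570,223), the maples at (283,247) and (317,249), and the arm clear. I'm handing in.

```bash
python3 -c "
from plant import r
print(r.finish_job())"
```

```text
the job is handed in; nothing more can be done
None
```

I swung the hold-down bar up to about 1.64 rad and moved both maple blocks into the green tray. I then laid the three rosewood blocks present across the beam, swung the bar down onto them, and handed the job in at about 51 s. No verdict was reported.

**Last checks:**
- **Rosewood:** all three lie level with tops near 74 mm, within about 3 mm of the beam's centre line and square to about 1°.
- **Maple:** both lie flat in the tray, with centres about 25 mm either side of its middle.
- **Bar:** it rests on the blocks at about 0.01 rad. After the first lowering it read about 0.035 rad because the fingers had slid down the grip. I pressed it down from above with shut fingertips until it stopped firmly, at 16 N.
- **Everything else:** the four offcuts were in the bin in the view just before the bar was lowered. In the last view the arm hid part of the bin and the brown scrap. The bystanders showed no movement in the pictures. The arm ended up clear of everything.

**Disagreement:** the scene camera reads about 3.5 mm further in x than the top and wrist cameras, so I used the top and wrist values.

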